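Set a shaken-over row of milk samples right and restart the shaker

TASK

The warming shaker has tipped over some of the milk-sample bottles in its lane: first pull its lever right back to the idle stop (towards you, over the red bar). With it idle, stand every tipped bottle upright wholly on the green lane strip, so that all the bottles, red-capped and blue-capped, stand there, then set the lever in line with the green pointer and let go. Leave the jar, carton, bowl, beaker and slide box where they are.

Things in the scene. Friction and masses are not known exactly. Their poses are not given: they have to be found in the camera images.
- bottle1: Square white milk-sample bottle with a yellow label band and a RED round cap: body 46 x 46 mm and 64 mm tall, cap 32 mm wide, 95 mm tall in all, about 120 g. Origin: centre of its underside; z runs from the underside to the cap (up when it stands). At the start it lies on a flat side across the lane, cap away from the robot. None if absent from this start.
- bottle2: Square white milk-sample bottle with a yellow label band and a RED round cap: body 46 x 46 mm and 64 mm tall, cap 32 mm wide, 95 mm tall in all, about 120 g. Origin: centre of its underside; z runs from the underside to the cap (up when it stands). At the start it lies on a flat side across the lane, cap away from the robot. None if absent from this start.
- bottle3: Square white milk-sample bottle with a yellow label band and a RED round cap: body 46 x 46 mm and 64 mm tall, cap 32 mm wide, 95 mm tall in all, about 120 g. Origin: centre of its underside; z runs from the underside to the cap (up when it stands). At the start it lies on a flat side across the lane, cap away from the robot. None if absent from this start.
- bottle4: Square white milk-sample bottle with a yellow label band and a RED round cap: body 46 x 46 mm and 64 mm tall, cap 32 mm wide, 95 mm tall in all, about 120 g. Origin: centre of its underside; z runs from the underside to the cap (up when it stands). At the start it lies on a flat side across the lane, cap away from the robot. None if absent from this start.
- bottle5: Square white milk-sample bottle with a yellow label band and a RED round cap: body 46 x 46 mm and 64 mm tall, cap 32 mm wide, 95 mm tall in all, about 120 g. Origin: centre of its underside; z runs from the underside to the cap (up when it stands). At the start it lies on a flat side across the lane, cap away from the robot. None if absent from this start.
- stander: The same square bottle (46 x 46 mm, 64 mm body, 95 mm in all) but with a BLUE cap, already standing in the lane. Origin: centre of its underside; z runs up to the cap.
- plate: Fixed steel warming plate of the shaker, 200 mm (its x) by 600 mm (its y), 12 mm thick; origin: centre of its underside. A green lane strip is painted along its middle.
- lane_mid (a point): Centre of the green lane strip, on the plate's top face. The strip is 100 mm wide (along x of this frame) and 560 mm long (along y).
- lever_ball (a point): Centre of the black ball (30 mm in diameter) at the end of the shaker's lever, 100 mm from the hinge; the 10 mm steel stem runs from the ball along -z of this frame to the hinge. The hinge axis is level, along y of this frame, and 75 mm above the table.
- lever (a joint): Lever angle (rad), 0 to 1.2. 0: at the idle stop, leaning 0.6 rad from upright towards the robot, over the red bar on the unit; 0.6: upright; 1.2: leaning away. It is stiff and stays where it is left.
- pointer (a joint): Angle (rad) of the green set pointer, on the same hinge line and the same scale as the lever: when the lever's angle equals it, the lever is in line with the pointer. Set by hand beforehand; the robot cannot move it.
- pointer_tip (a point): Tip of the green set pointer, 100 mm from the hinge line and 51 mm to the side (+y of the unit) of the lever's ball; z of this frame runs along the pointer.
- unit: Fixed white shaker drive unit on the left, 150 x 130 mm and 60 mm high, that carries the lever (hinge 75 mm up, above its origin) and the grey quadrant with the green pointer. Origin: on the table below the lever's hinge; the lever swings in its x-z plane.
- jar: Bystander: glass jar with a lid, 74 mm wide, 112 mm tall, origin centre of underside.
- carton: Bystander: white paper carton, 60 x 90 x 60 mm, origin centre of underside.
- dish: Bystander: glass bowl, 90 mm wide, 30 mm tall, origin centre of underside.
- beaker: Bystander: clear beaker, 70 mm wide, 90 mm tall, origin centre of underside.
- slidebox: Bystander: blue slide box, 90 x 60 x 30 mm, origin centre of underside.
Mind the look-alikes: they are no part of the job. What is shaped like the bottle2 but orange or pink is not meant.

How it is judged:
On the way, in this order (a step that is already met when the one before it is completed fails the run):
1. the lever is back at the idle stop (value of joint lever below 0.08 rad), for 0.2 s.
2. with the lever idle, all bottles stand upright on the green strip (angle between each of bottle1, bottle2, bottle3, bottle4, bottle5, stander's own z axis and vertical below 0.12 rad and x of bottle1 in the frame of lane_mid between -0.028 and 0.028 m and y of bottle1 in the frame of lane_mid between -0.258 and 0.258 m and z of bottle1 in the frame of lane_mid between -0.004 and 0.006 m and linear speed of each of bottle1, bottle2, bottle3, bottle4, bottle5, stander below 0.03 m/s and x of bottle2 in the frame of lane_mid between -0.028 and 0.028 m and y of bottle2 in the frame of lane_mid between -0.258 and 0.258 m and z of bottle2 in the frame of lane_mid between -0.004 and 0.006 m and x of bottle3 in the frame of lane_mid between -0.028 and 0.028 m and y of bottle3 in the frame of lane_mid between -0.258 and 0.258 m and z of bottle3 in the frame of lane_mid between -0.004 and 0.006 m and x of bottle4 in the frame of lane_mid between -0.028 and 0.028 m and y of bottle4 in the frame of lane_mid between -0.258 and 0.258 m and z of bottle4 in the frame of lane_mid between -0.004 and 0.006 m and x of bottle5 in the frame of lane_mid between -0.028 and 0.028 m and y of bottle5 in the frame of lane_mid between -0.258 and 0.258 m and z of bottle5 in the frame of lane_mid between -0.004 and 0.006 m and x of stander in the frame of lane_mid between -0.028 and 0.028 m and y of stander in the frame of lane_mid between -0.258 and 0.258 m and z of stander in the frame of lane_mid between -0.004 and 0.006 m and value of joint lever below 0.08 rad and contact force between each of bottle1, bottle2, bottle3, bottle4, bottle5, stander and the fingers below 0.05 N), for 0.3 s.
3. the lever is in line with the green pointer (angle between the z axis of lever_ball and the z axis of pointer_tip, either way round below 0.09 rad), for 0.2 s.
At the end, for the whole second after the job is handed in: All bottles present (red and blue caps) stand upright (within 0.12 rad) and at rest on the plate, centres within 28 mm of the green strip's centre line and within 258 mm of its middle along it; the lever rests within 0.09 rad of the green pointer; nothing is held (angle between each of bottle1, bottle2, bottle3, bottle4, bottle5, stander's own z axis and vertical below 0.12 rad and x of bottle1 in the frame of lane_mid between -0.028 and 0.028 m and y of bottle1 in the frame of lane_mid between -0.258 and 0.258 m and z of bottle1 in the frame of lane_mid between -0.004 and 0.006 m and linear speed of each of bottle1, bottle2, bottle3, bottle4, bottle5, stander below 0.03 m/s and x of bottle2 in the frame of lane_mid between -0.028 and 0.028 m and y of bottle2 in the frame of lane_mid between -0.258 and 0.258 m and z of bottle2 in the frame of lane_mid between -0.004 and 0.006 m and x of bottle3 in the frame of lane_mid between -0.028 and 0.028 m and y of bottle3 in the frame of lane_mid between -0.258 and 0.258 m and z of bottle3 in the frame of lane_mid between -0.004 and 0.006 m and x of bottle4 in the frame of lane_mid between -0.028 and 0.028 m and y of bottle4 in the frame of lane_mid between -0.258 and 0.258 m and z of bottle4 in the frame of lane_mid between -0.004 and 0.006 m and x of bottle5 in the frame of lane_mid between -0.028 and 0.028 m and y of bottle5 in the frame of lane_mid between -0.258 and 0.258 m and z of bottle5 in the frame of lane_mid between -0.004 and 0.006 m and x of stander in the frame of lane_mid between -0.028 and 0.028 m and y of stander in the frame of lane_mid between -0.258 and 0.258 m and z of stander in the frame of lane_mid between -0.004 and 0.006 m and angle between the z axis of lever_ball and the z axis of pointer_tip, either way round below 0.09 rad and velocity of joint lever between -0.05 and 0.05 rad/s); the robot touches nothing.
It fails at once if a bystander (jar, carton, bowl, beaker, slide box) is shifted more than 40 mm (distance of any of jar, carton, dish, beaker, slidebox from where it was at the start of the episode above 0.04 m).
Of bottle1, bottle2, bottle3, bottle4, bottle5 only 3 to 5 are there at a start; the rules pass over those that are not, and their reading is None.
At some moment in a run one of bottle1, bottle2, bottle3, bottle4, bottle5 may be knocked a few centimetres aside while the robot is not near it.
Once in a run the grip may slacken for a moment while it holds something.
It also fails if it takes over 210 s, if anything falls off the work surface, if the arm or the gripper's body presses on something with over 40 N, if the wrist force passes 120 N, or if a joint passes its speed limit or range.

ROBOT

A 6-joint arm with a two-finger parallel gripper is mounted at the origin on the work surface. World frame = base frame: x ahead of the robot, y to its left, z up, the work surface at z = 0. Lengths are in m, angles in rad, forces in N, time in s.
With the tool pointing down it reaches from about 0.4 to 0.925 m from the base axis. Payload 12.5 kg.
Tool frame: the origin (TCP) lies midway between the tips of the shut fingers; the grasp point (between the pads) lies 19 mm behind it; z points along the fingers, y is the line along which they close (so a half turn about z gives the same grasp; the last joint's range is limited). The gripper opens to 95 mm and grips with 3 to 60 N. Pads are 20 mm wide; open, the fingers measure 119 mm over their backs; the gripper's body (75 mm by 180 mm) begins 59 mm behind the grasp point.
Start: joints at [-1.349, 0.491, 1.559, -0, 1.092, -0.106], TCP at [0.201, -0.592, 0.188] pointing down, gripper open.
Joint ranges: [-3.1, 3.1], [-0.84, 2.19], [0.05, 2.79], [-1.13, 4.28], [0.06, 2.93], [-2.69, 2.69]. Speed limits (rad/s): [2.22, 2.22, 2.79, 3.14, 3.14, 3.14].

INTERFACE

Orientations are given as a unit quaternion [x, y, z, w].
In Python, from bench import * gives the robot as it stands.
- The arm moves only by the tool send_rows, never from a script. Its argument "commands" is a list of rows, each a list of 7 numbers: the shift along the tool's x, y, z as a fraction of full scale, then the turn, a rotation vector about the tool's x, y, z as a fraction of full scale, then the opening, from 0 (shut) to 1 (fully open). In form: [[tx, ty, tz, ax, ay, az, grip], ...]. A call has 1 to 5 rows; each row is the pose to reach, as a shift and turn from the pose commanded when the call began, along the tool's axes at that moment, turning the shorter way round; what a row does not reach only later rows make up. Full scale, the value 1, is 0.15 m for a shift and 360 degrees for a turn. A row lasts 1/10 s, in which the tool goes at most 50 mm and 8.59 degrees, less where a joint would pass 70% of its speed; a pose out of reach is approached as far as the arm can. A call with a number of a shift or a turn outside -1 to 1 is refused whole. A call with a gripper value outside its range is refused whole. The fingers move at their own pace and stop on an object; "force" is the grip in N (left out, the last holds). Time passes only in rows, so rows that repeat a pose let the fingers close. It gives the time, the measured TCP pose, the force, the opening and the grip force at its end, in the units of the state.
- observe(): the state, without advancing time (a new reading comes with each control period).
- snapshot(name): name is "scene" or "top" or "wrist"; returns the picture (400x640x3 uint8, red, green, blue); there is no depth.
- get_calibration(name): a dict with "intrinsics" (3x3 intrinsics, pixels), "dist" ([k1, k2, p1, p2, k3] as OpenCV has them; the pictures are not rectified), "pose" (4x4, takes a point from camera to world coordinates). Camera axes: x right, y down, z forward; pixel columns grow to the right and rows downward; lengths in m; the calibration is good to about 2 mm. A picture is of the moment at which its call begins: read the wrist's pose just before it. get_calibration takes no time and is no camera call; for the wrist camera it gives the pose at the moment of the call.
- close_job(): hands the job in; it is judged then, once.
The state is a dict: "clock": time; "qpos": joint angles; "qd": joint speeds; "effort": joint torques, N m; "position": TCP position; "tcp_rot": TCP orientation; "ft_force": force on the tool from outside, world axes, zero at the start; "ft_torque": the same for the moment, N m; "grip_width": opening from 0.0 (shut) to 1.0 (fully open); "finger_force": force on a finger pad.
Only numpy, scipy, OpenCV 4.12 (cv2) and the standard library are available. Lean on these libraries where they do the work, as an engineer would, in place of code of your own. Each camera call takes 0.05 s, during which the arm holds its last target. There are 200 camera calls.

## Working session

There is one attempt and no reset: what is moved stays moved. The work goes in short steps, Python scripts to look and compute and a tool call to move; the robot and the scene stay as the last step left them, time stands still between calls to the robot, and variables do not carry over. Pictures are saved under pics/ and viewed, at most 14 in all, crops included, and the job is handed in when it is done.

Besides the shell and the picture viewer there is one more tool, called after "Request:" as a command line: name --pt "numbers of a row" for each row, then --argument value for the rest. send_rows: Moves the arm, as the interface text tells. Its arguments: {"type":"object","properties":{"commands":{"type":"array"},"force":{"type":"number"}},"required":["commands"]}

```bash
mkdir -p pics; ls
python3 - <<'E'
from bench import *
import cv2,numpy as np
print(observe())
for n in("scene","top"):
    im=snapshot(n); cv2.imwrite(f"pics/{n}0.png",im[:,:,::-1]); np.save(f"pics/{n}0.npy",im)
    c=get_calibration(n); print(n,c)
E
```

```text
pics
{'clock': 0.0, 'qpos': array([-1.34862508e+00,  4.91565266e-01,  1.55947320e+00,  2.38537013e-05,
        1.09172992e+00, -1.05604061e-01]), 'qd': array([-0.00077406,  0.00071318,  0.00055633,  0.0006122 , -0.00063465,
       -0.00110225]), 'effort': array([-1.10864858e-03, -6.12646508e+01, -2.58180857e+01,  6.92177704e-02,
        4.82050551e-02, -7.50116214e-05]), 'position': array([ 0.201171  , -0.59142883,  0.18785006]), 'tcp_rot': array([ 9.86601178e-01,  1.63149533e-01, -2.36805073e-05, -5.87483330e-04]), 'ft_force': array([ 0.41362736, -0.01072126, -0.36991049]), 'ft_torque': array([ 0.02516899,  0.01320472, -0.01050919]), 'finger_force': 0.0, 'grip_width': 0.9979018568342569}
scene {'intrinsics': array([[368.5306982 ,   0.        , 319.22053879],
       [  0.        , 368.5306982 , 203.34803433],
       [  0.        ,   0.        ,   1.        ]]), 'dist': array([-0.06461266,  0.        ,  0.        ,  0.        ,  0.        ]), 'pose': array([[ 0.35542303,  0.73352005, -0.57932962,  1.01713122],
       [ 0.93470483, -0.279694  ,  0.21931291, -0.17481721],
       [-0.0011646 , -0.61945105, -0.78503442,  0.83419992],
       [ 0.        ,  0.        ,  0.        ,  1.        ]])}
top {'intrinsics': array([[489.36987155,   0.        , 316.96884936],
       [  0.        , 489.36987155, 193.58086213],
       [  0.        ,   0.        ,   1.        ]]), 'dist': array([-0.10907799,  0.        ,  0.        ,  0.        ,  0.        ]), 'pose': array([[-1.26420602e-02, -9.93317203e-01,  1.14721893e-01,
         2.86844378e-01],
       [-9.99919750e-01,  1.24645135e-02, -2.26486797e-03,
         1.24102278e-02],
       [ 8.19779734e-04, -1.14741319e-01, -9.93395066e-01,
         1.66947465e+00],
       [ 0.00000000e+00,  0.00000000e+00,  0.00000000e+00,
         1.00000000e+00]])}
```

View pics/scene0.png

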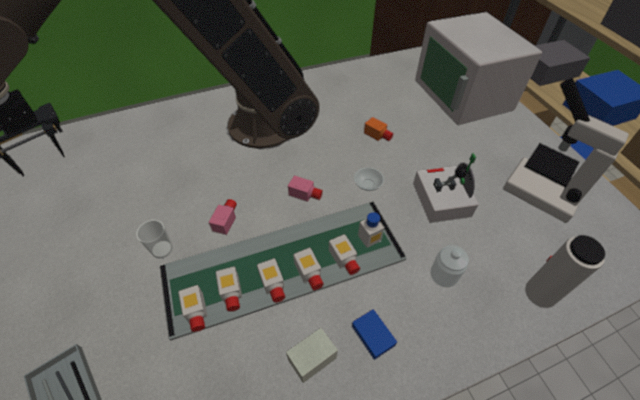

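View pics/top0.png

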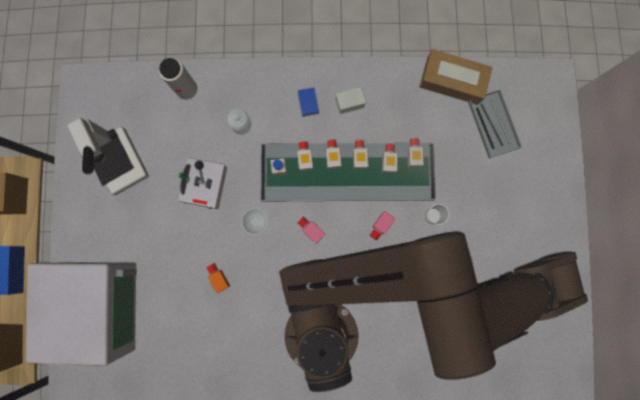

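The scene view shows five red-capped bottles lying on the lane with their caps at +x. The blue stander is at the +y end, at top-view pixel (278,166), and the lever unit is at (203,183). Next I'll measure.

```bash
cat > h.py <<'E'
from bench import *
import cv2,numpy as np
def ray(cal,uv):
    p=cv2.undistortPoints(np.array(uv,float).reshape(-1,1,2),cal["intrinsics"],cal["dist"]).reshape(-1,2)
    T=cal["pose"]; d=np.c_[p,np.ones(len(p))]@T[:3,:3].T
    return T[:3,3],d
def onz(cal,uv,z):
    o,d=ray(cal,uv); return o+d*((z-o[2])/d[:,2])[:,None]
def tri(ca,a,cb,b):
    (o1,d1),(o2,d2)=ray(ca,[a]),ray(cb,[b]); d1=d1[0];d2=d2[0]
    s=np.linalg.lstsq(np.c_[d1,-d2],o2-o1,rcond=None)[0]
    P,Q=o1+s[0]*d1,o2+s[1]*d2; return (P+Q)/2,np.linalg.norm(P-Q)
def blobs(im,lo,hi,amin=12,box=None):
    h=cv2.cvtColor(im,cv2.COLOR_RGB2HSV); m=cv2.inRange(h,lo,hi)
    if lo[0]==0: m|=cv2.inRange(h,(172,lo[1],lo[2]),(180,255,255))
    if box: k=np.zeros_like(m);k[box[1]:box[3],box[0]:box[2]]=1;m*=k
    n,l,s,c=cv2.connectedComponentsWithStats(m)
    return [(c[i].round(1),s[i][4],cv2.minAreaRect(np.argwhere(l==i)[:,::-1].astype(np.float32))) for i in range(1,n) if s[i][4]>=amin]
RED=((0,150,60),(6,255,255)); YEL=((15,120,80),(32,255,255)); GRN=((60,60,20),(95,255,140)); BLU=((105,130,50),(125,255,255))
E
python3 - <<'E'
from h import *
ct,cs=get_calibration("top"),get_calibration("scene")
t,s=np.load("pics/top0.npy"),np.load("pics/scene0.npy")
bt=(255,130,445,205); bs=(155,200,410,340)
R={}
for nm,c in(("red",RED),("yel",YEL)):
    A=sorted(blobs(t,*c,box=bt),key=lambda b:b[0][0]); B=sorted(blobs(s,*c,box=bs),key=lambda b:-b[0][0])
    print(nm,[(*b[0],b[1]) for b in A]); print([(*b[0],b[1]) for b in B])
    if len(A)==len(B):
        for a,b in zip(A,B):
            P,e=tri(ct,a[0],cs,b[0]);print(P.round(4),round(e,4))
    for a in A: print(onz(ct,[a[0]],.035 if nm=="red" else .058).round(4))
g=[b for b in blobs(t,*GRN,box=bt,amin=300)]
for b in g: print("green",b[1],b[2],onz(ct,cv2.boxPoints(b[2]),.012).round(3))
def crop(im,x0,y0,x1,y1,k): return cv2.resize(im[y0:y1,x0:x1],None,fx=k,fy=k,interpolation=cv2.INTER_CUBIC)
a=crop(t,160,140,245,220,6); b=crop(s,410,140,490,220,6); h=max(len(a),len(b))
pad=lambda i:np.pad(i,((0,h-len(i)),(0,0),(0,0)))
cv2.imwrite("pics/lev0.png",np.hstack([pad(a),pad(b)])[:,:795,::-1])
E
```

```text
red [(np.float64(303.0), np.float64(144.6), np.int32(40)), (np.float64(331.2), np.float64(142.8), np.int32(37)), (np.float64(358.8), np.float64(143.2), np.int32(33)), (np.float64(389.3), np.float64(147.1), np.int32(28))]
[(np.float64(352.0), np.float64(266.8), np.int32(124)), (np.float64(315.6), np.float64(282.0), np.int32(140)), (np.float64(277.1), np.float64(294.1), np.int32(148)), (np.float64(231.9), np.float64(303.2), np.int32(154)), (np.float64(230.6), np.float64(203.2), np.int32(61)), (np.float64(196.6), np.float64(323.1), np.int32(171))]
[[0.6441 0.0541 0.035 ]]
[[ 0.6492 -0.042   0.035 ]]
[[ 0.6467 -0.1361  0.035 ]]
[[ 0.6321 -0.2401  0.035 ]]
yel [(np.float64(304.5), np.float64(158.1), np.int32(64)), (np.float64(333.4), np.float64(156.3), np.int32(67)), (np.float64(360.5), np.float64(156.5), np.int32(64)), (np.float64(390.4), np.float64(160.6), np.int32(63)), (np.float64(416.3), np.float64(154.8), np.int32(58))]
[(np.float64(375.3), np.float64(237.4), np.int32(47)), (np.float64(342.8), np.float64(246.9), np.int32(107)), (np.float64(306.8), np.float64(261.1), np.int32(119)), (np.float64(269.5), np.float64(272.2), np.int32(122)), (np.float64(226.7), np.float64(280.4), np.int32(131)), (np.float64(190.0), np.float64(300.1), np.int32(143))]
[[0.5929 0.0489 0.058 ]]
[[ 0.5979 -0.0478  0.058 ]]
[[ 0.5961 -0.1386  0.058 ]]
[[ 0.5811 -0.2387  0.058 ]]
[[ 0.6001 -0.327   0.058 ]]
green 3074 ((347.49993896484375, 171.49998474121094), (160.99996948242188, 26.999996185302734), -0.0) [[ 0.51   0.179  0.012]
 [ 0.604  0.179  0.012]
 [ 0.597 -0.377  0.012]
 [ 0.503 -0.373  0.012]]
```

View pics/lev0.png

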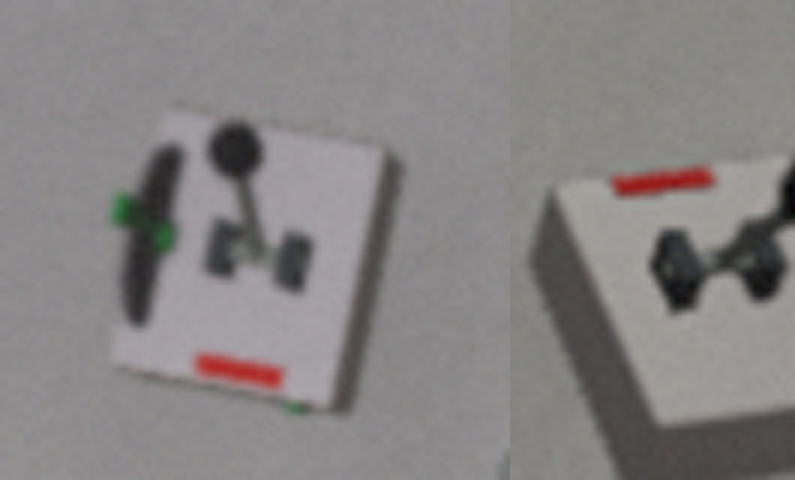

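The crop shows the ball leaning away at top-view pixel (199,165), the hinge near (203,182), and the red bar at (200,202). The pointer's green pieces are at (181,175) and (187,179). I'll triangulate the lever and pointer with an enlarged scene crop.

Run:
```python
from h import *
ct,cs=get_calibration("top"),get_calibration("scene")
t,s=np.load("pics/top0.npy"),np.load("pics/scene0.npy")
G=((45,90,30),(90,255,255))
print("green top",[(b[0],b[1]) for b in blobs(t,*G,box=(170,160,240,215),amin=3)])
print("green scene",[(b[0],b[1]) for b in blobs(s,*G,box=(440,145,490,200),amin=3)])
c=np.array([(170,108),(388,150),(332,410),(112,365)])/6+[160,140]
U=onz(ct,c,.06);print(U.round(3),np.linalg.norm(np.diff(U,axis=0),axis=1))
print("ball",tri(ct,(199.2,165),cs,(463,170)))
cv2.imwrite("pics/lev1.png",cv2.resize(s[145:205,435:495],None,fx=9,fy=9,interpolation=cv2.INTER_CUBIC)[:,:,::-1])
print("blue",[(b[0],b[1],onz(ct,[b[0]],.107).round(3)) for b in blobs(t,*BLU,box=(262,150,295,185))])
print("yelpair")
for a,b in zip([(304.5,158.1),(333.4,156.3),(360.5,156.5),(390.4,160.6),(416.3,154.8)],[(342.8,246.9),(306.8,261.1),(269.5,272.2),(226.7,280.4),(190,300.1)]):
    P,e=tri(ct,a,cs,b);print(P.round(4),round(e,4))
```

```text
green top [(array([179.9, 174.7]), np.int32(9)), (array([186.4, 179.3]), np.int32(7))]
green scene [(array([472.4, 157.7]), np.int32(25)), (array([467.3, 168.2]), np.int32(12)), (array([462.3, 180.1]), np.int32(23))]
[[0.599 0.44  0.06 ]
 [0.573 0.316 0.06 ]
 [0.428 0.346 0.06 ]
 [0.454 0.47  0.06 ]] [0.12639139 0.14818678 0.12666055]
ball (array([0.5562508 , 0.3784689 , 0.17246099]), np.float64(0.007165738847524517))
blue [(array([277.3, 164.1]), np.int32(56), array([[0.565, 0.136, 0.107]]))]
yelpair
[0.5927 0.0483 0.0582] 0.0013
[ 0.5979 -0.048   0.0574] 0.0003
[ 0.5958 -0.1393  0.059 ] 0.0016
[ 0.581  -0.2389  0.0587] 0.0005
[ 0.6    -0.3273  0.0584] 0.0007
```

View pics/lev1.png

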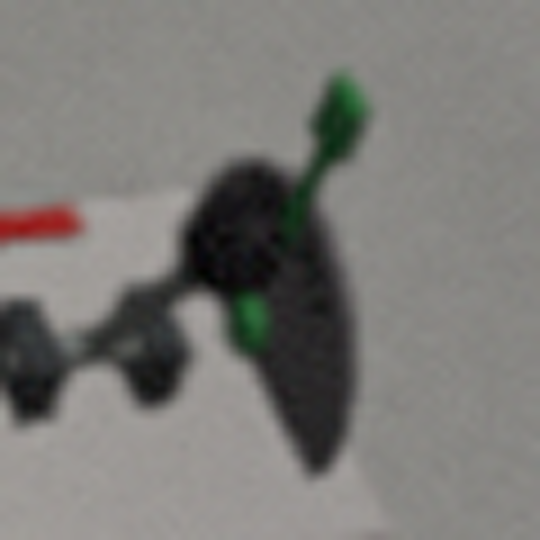

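The crop shows the ball at scene pixel (461.7,170). The pointer tip is at about (473,155) and its hinge end at (462,180).

Run:
```python
from h import *
ct,cs=get_calibration("top"),get_calibration("scene")
ux=np.array([np.cos(-.205),np.sin(-.205),0]);uy=np.array([-ux[1],ux[0],0]);C=np.array([.5135,.393,0])
f=lambda P:np.array([(P-C)@ux,(P-C)@uy,P[2]]).round(4)
for n,a,b in(("ball",(199.2,165),(461.7,170)),("ptr blade",(179.9,174.7),(472.4,157.7)),("ptr base",(186.4,179.3),(462.3,180.1)),("hubs mid",(203.2,182.8),(444,181.5))):
    P,e=tri(ct,a,cs,b);print(n,P.round(4),round(e,4),f(P))
for z in(.075,):
    print(f(onz(ct,[(203.2,182.8)],z)[0]))
```

```text
ball [0.5554 0.3772 0.1721] 0.0041 [ 0.0442 -0.0069  0.1721]
ptr blade [0.525  0.4371 0.1663] 0.0012 [0.0023 0.0455 0.1663]
ptr base [0.5232 0.4398 0.0764] 0.0024 [-0.      0.0478  0.0764]
hubs mid [0.5112 0.3839 0.08  ] 0.0011 [-0.0004 -0.0094  0.08  ]
[-0.0002 -0.0086  0.075 ]
```

Measured values:
- **Pointer:** about 0.63 rad.
- **Lever:** about 1.03 rad.
- **Hinge:** at (0.512, 0.386), with the unit yawed about −0.205 rad.

I'll square the tool to the world axes, then travel.

Request:
send_rows --pt "0 0 -0.75 0 0 0.052 0.6" --pt "0 0 -0.75 0 0 0.052 0.6" --pt "0 0 -0.75 0 0 0.052 0.6" --pt "0 0 -0.75 0 0 0.052 0.6" --pt "0 0 -0.75 0 0 0.052 0.6" --force 15

```text
clock: 0.6
position: [0.2011, -0.5912, 0.2994]
tcp_rot: [1.0, 0.001, -0.0, -0.001]
ft_force: [-0.7, 0.3, -0.9]
grip_width: 0.637
finger_force: 0.0
```

Request:
send_rows --pt "1 -1 0 0 0 0 0.6" --pt "1 -1 0 0 0 0 0.6" --pt "1 -1 0 0 0 0 0.6" --pt "1 -1 0 0 0 0 0.6" --pt "1 -1 0 0 0 0 0.6"

```text
clock: 1.1
position: [0.3532, -0.438, 0.2991]
tcp_rot: [1.0, 0.003, -0.001, -0.002]
ft_force: [0.1, 0.3, -0.8]
grip_width: 0.598
finger_force: 0.0
```

Request:
send_rows --pt "1 -1 0 0 0 0 0.6" --pt "1 -1 0 0 0 0 0.6" --pt "1 -1 0 0 0 0 0.6" --pt "1 -1 0 0 0 0 0.6" --pt "1 -1 0 0 0 0 0.6"

```text
clock: 1.6
position: [0.5029, -0.2883, 0.2989]
tcp_rot: [1.0, 0.003, -0.001, -0.001]
ft_force: [-0.6, -0.6, 0.9]
grip_width: 0.598
finger_force: 0.0
```

Request:
send_rows --pt "0.35 -1 0 0 0 0 0.6" --pt "0.35 -1 0 0 0 0 0.6" --pt "0.35 -1 0 0 0 0 0.6" --pt "0.35 -1 0 0 0 0 0.6"

```text
clock: 2.0
position: [0.5536, -0.138, 0.2994]
tcp_rot: [1.0, 0.003, -0.001, -0.001]
ft_force: [0.2, 0.7, 0.0]
grip_width: 0.6
finger_force: 0.0
```

Request:
send_rows --pt "0 -1 0 0 0 0 0.6" --pt "0 -1 0 0 0 0 0.6" --pt "0 -1 0 0 0 0 0.6" --pt "0 -1 0 0 0 0 0.6"

```text
clock: 2.4
position: [0.5524, 0.0121, 0.2998]
tcp_rot: [1.0, 0.003, -0.001, -0.0]
ft_force: [0.4, -1.7, 0.8]
grip_width: 0.602
finger_force: 0.0
```

Request:
send_rows --pt "0 -1 0 0 0 0 0.6" --pt "0 -1 0 0 0 0 0.6" --pt "0 -1 0 0 0 0 0.6" --pt "0 -1 0 0 0 0 0.6"

```text
clock: 2.8
position: [0.5527, 0.1616, 0.2995]
tcp_rot: [1.0, 0.003, -0.001, -0.0]
ft_force: [-0.3, -0.6, 0.1]
grip_width: 0.604
finger_force: 0.0
```

Request:
send_rows --pt "0 -1 0 0 0 0.0326 0.6" --pt "0 -1 0 0 0 0.0326 0.6" --pt "0 -1 0 0 0 0.0326 0.6" --pt "0 -1 0 0 0 0.0326 0.6" --pt "0 -1 0 0 0 0.0326 0.6"

```text
clock: 3.3
position: [0.5532, 0.3078, 0.2994]
tcp_rot: [0.995, -0.101, -0.001, 0.001]
ft_force: [-0.3, 0.1, -1.3]
grip_width: 0.597
finger_force: 0.0
```

Run:
```python
from h import *
o=observe();print(o["position"],o["tcp_rot"],o["qpos"])
im=snapshot("wrist");cv2.imwrite("pics/w1.png",im[:,:,::-1]);np.save("pics/w1.npy",im)
print(get_calibration("wrist"))
```

```text
[0.55318303 0.30779324 0.29940705] [ 9.94875883e-01 -1.01096786e-01 -8.38671667e-04  8.45036471e-04] [ 4.03773920e-01  4.20750626e-01  1.37795820e+00 -6.84855302e-04
  1.34516954e+00  2.17726396e+00]
{'intrinsics': array([[309.53924468,   0.        , 323.51597585],
       [  0.        , 309.53924468, 200.09157011],
       [  0.        ,   0.        ,   1.        ]]), 'dist': array([-0.03454935,  0.        ,  0.        ,  0.        ,  0.        ]), 'pose': array([[-0.20219745, -0.9511524 , -0.2332923 ,  0.61845701],
       [-0.97934276,  0.19685927,  0.04619716,  0.29340275],
       [ 0.00198521,  0.23781408, -0.97130867,  0.49569716],
       [ 0.        ,  0.        ,  0.        ,  1.        ]])}
```

View pics/w1.png

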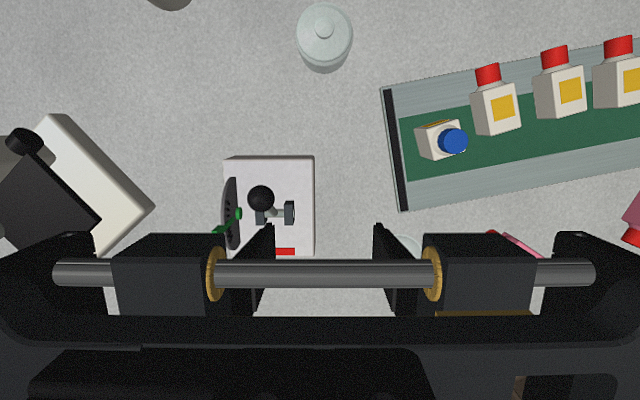

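The wrist view shows the unit square to the tool, with the ball at (261,199), the hubs at about (275,212), and the pointer running from (239,213) to (213,232).

Run:
```python
from h import *
ct,cs,cw=get_calibration("top"),get_calibration("scene"),get_calibration("wrist")
w=np.load("pics/w1.npy")
G=((45,90,30),(90,255,255))
print([(b[0],b[1]) for b in blobs(w,*G,box=(200,190,260,250),amin=3)])
g=cv2.cvtColor(w,cv2.COLOR_RGB2GRAY)
print(cv2.HoughCircles(g[180:225,240:285],cv2.HOUGH_GRADIENT,1,20,param1=80,param2=8,minRadius=10,maxRadius=18))
for n,a,b in(("ball",(199.2,165),(261,199)),("ptr blade",(179.9,174.7),(220,227))):
    P,e=tri(ct,a,cw,b);print(n,P.round(4),round(e,4))
P,e=tri(cs,(461.7,170),cw,(261,199));print("sw",P.round(4),round(e,4))
P,e=tri(cs,(473.3,154),cw,(216,229));print("ptip",P.round(4),round(e,4))
P,e=tri(cs,(444,181.5),cw,(275,212));print("hub",P.round(4),round(e,4))
```

```text
[(array([238.1, 213.1]), np.int32(73)), (array([223.1, 226.7]), np.int32(148))]
[[[20.5 18.5 13.8]]]
ball [0.5548 0.3759 0.1684] 0.001
ptr blade [0.5277 0.4406 0.1459] 0.0057
sw [0.5578 0.3745 0.1765] 0.0036
ptip [0.5379 0.4202 0.1965] 0.0033
hub [0.516  0.3811 0.0854] 0.0024
```

Request:
send_rows --pt "-0.08 -0.447 0 0 0 0 0.5" --pt "-0.08 -0.447 0 0 0 0 0.5" --pt "-0.08 -0.447 0 0 0 0 0.5"

```text
clock: 3.65
position: [0.555, 0.3767, 0.3001]
tcp_rot: [0.995, -0.101, -0.0, 0.0]
ft_force: [0.2, 0.5, -0.6]
grip_width: 0.503
finger_force: 0.0
```

Request:
send_rows --pt "0 0 0.3 0 0 0 0.5" --pt "0 0 0.6 0 0 0 0.5" --pt "0 0 0.8 0 0 0 0.5" --pt "0 0 0.99 0 0 0 0.5" --pt "0 0 0.99 0 0 0 0.5"

```text
clock: 4.15
position: [0.5537, 0.3737, 0.1489]
tcp_rot: [0.995, -0.102, -0.003, 0.002]
ft_force: [0.5, 0.3, -0.5]
grip_width: 0.501
finger_force: 0.0
```

Request:
send_rows --pt "0 0 0 0 0 0 0.1" --pt "0 0 0 0 0 0 0.1" --pt "0 0 0 0 0 0 0.1" --pt "0 0 0 0 0 0 0.1" --pt "0 0 0 0 0 0 0.1" --force 15

```text
clock: 4.65
position: [0.5547, 0.3769, 0.1531]
tcp_rot: [0.995, -0.102, 0.0, -0.0]
ft_force: [-0.6, 0.9, 0.6]
grip_width: 0.142
finger_force: 0.5
```

Run:
```python
from h import *
o=observe();print(o["position"],o["grip_width"],o["finger_force"])
im=snapshot("wrist");t=snapshot("top")
a=cv2.resize(im[120:330,200:440],(480,420));b=cv2.resize(t[130:217,160:210],(300,522))[:420]
cv2.imwrite("pics/w2.png",np.hstack([a,b])[:,:,::-1])
```

```text
[0.554699   0.37685374 0.15305976] 0.1423031604378564 0.4505551792681217
```

View pics/w2.png

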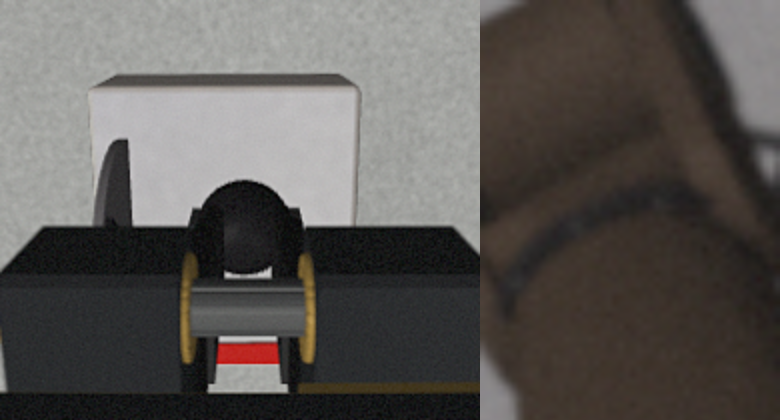

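The ball sticks out on the +x side, so it has been squeezed ahead of the pads. I'll reopen, move about 14 mm forward and slightly lower, then close again.

Request:
send_rows --pt "0 0 0 0 0 0 0.5" --pt "0 0 0 0 0 0 0.5" --pt "0 0 0 0 0 0 0.5" --pt "0.1 0 0.03 0 0 0 0.5" --pt "0.1 0 0.05 0 0 0 0.5"

```text
clock: 5.25
position: [0.571, 0.3731, 0.1442]
tcp_rot: [0.995, -0.102, 0.0, 0.0]
ft_force: [0.1, -0.2, -1.1]
grip_width: 0.47
finger_force: 0.0
```

Request:
send_rows --pt "0 0 0 0 0 0 0.1" --pt "0 0 0 0 0 0 0.1" --pt "0 0 0 0 0 0 0.1" --pt "0 0 0 0 0 0 0.1" --pt "0 0 0 0 0 0 0.1"

```text
clock: 5.75
position: [0.5696, 0.3747, 0.1452]
tcp_rot: [0.995, -0.102, 0.001, -0.001]
ft_force: [2.7, 5.4, -2.0]
grip_width: 0.224
finger_force: 12.3
```

Run:
```python
from h import *
o=observe();print(o["position"],o["grip_width"],o["finger_force"])
```

```text
[0.56961123 0.37471915 0.14516964] 0.22376161056123706 12.315858788788319
```

Request:
send_rows --pt "0 0 0 0 0 0 0.5" --pt "0 0 0 0 0 0 0.5" --pt "0 0 0 0 0 0 0.5" --pt "0.07 0 0.02 0 0 0 0.5" --pt "0.07 0 0.03 0 0 0 0.5"

```text
clock: 6.25
position: [0.5807, 0.3711, 0.14]
tcp_rot: [0.995, -0.102, 0.0, 0.0]
ft_force: [-0.0, -0.6, 0.5]
grip_width: 0.493
finger_force: 0.0
```

Request:
send_rows --pt "0 0 0 0 0 0 0.1" --pt "0 0 0 0 0 0 0.1" --pt "0 0 0 0 0 0 0.1" --pt "0 0 0 0 0 0 0.1" --pt "0 0 0 0 0 0 0.1"

```text
clock: 6.75
position: [0.5795, 0.3716, 0.1405]
tcp_rot: [0.995, -0.102, 0.0, 0.0]
ft_force: [0.3, -0.7, 0.0]
grip_width: 0.143
finger_force: 0.0
```

Run:
```python
from h import *
o=observe();print(o["position"],o["grip_width"],o["finger_force"])
im=snapshot("wrist")
cv2.imwrite("pics/w3.png",cv2.resize(im[120:330,200:440],(480,420))[:,:,::-1])
```

```text
[0.57952446 0.37162919 0.14049195] 0.1428133773257982 0.0
```

View pics/w3.png

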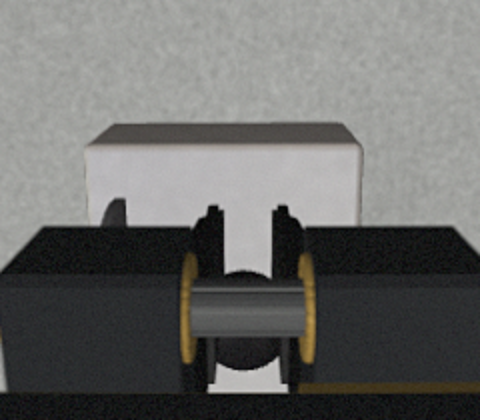

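The shut fingers are now on the +x side of the ball, so I'll use them to pull the lever back.

Request:
send_rows --pt "0 0 -0.05 0 0 0 0" --pt "0 0 -0.05 0 0 0 0" --pt "-0.1 0 -0.08 0 0 0 0" --pt "-0.2 0 -0.1 0 0 0 0" --pt "-0.3 0 -0.1 0 0 0 0"

```text
clock: 7.3
position: [0.5381, 0.3807, 0.1602]
tcp_rot: [0.995, -0.102, 0.005, -0.002]
ft_force: [6.4, -10.6, 36.4]
grip_width: 0.004
finger_force: 18.4
```

Request:
send_rows --pt "-0.1 0 0 0 0 0 0" --pt "-0.17 0 0.02 0 0 0 0" --pt "-0.24 0 0.04 0 0 0 0" --pt "-0.3 0 0.06 0 0 0 0" --pt "-0.3 0 0.06 0 0 0 0"

```text
clock: 7.8
position: [0.4908, 0.3912, 0.1505]
tcp_rot: [0.995, -0.101, 0.002, -0.002]
ft_force: [1.1, 1.0, 4.3]
grip_width: 0.008
finger_force: 2.3
```

Run:
```python
from h import *
o=observe();print(o["position"],o["grip_width"],o["finger_force"],o["ft_force"])
im=snapshot("wrist")
s=snapshot("scene")
cv2.imwrite("pics/w4.png",np.hstack([cv2.resize(im[120:330,200:440],(420,420)),cv2.resize(s[120:220,410:490],(336,420))])[:,:,::-1])
```

```text
[0.49080267 0.39116972 0.15053705] 0.007586942794162377 2.2756898892112076 [1.06518512 1.00538879 4.33052697]
```

View pics/w4.png

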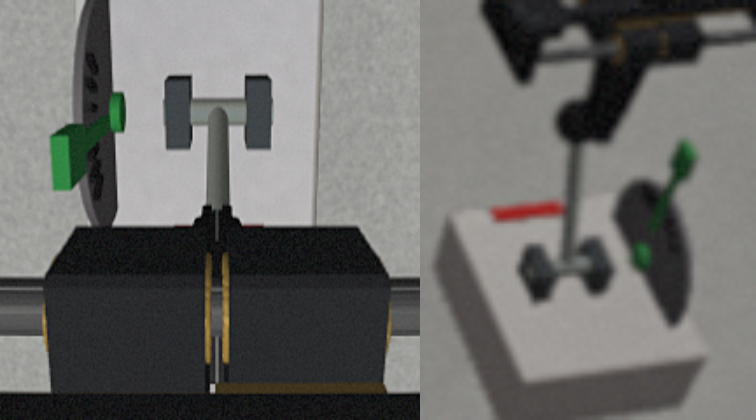

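The lever is now leaning towards the robot. In the scene view the ball is at about (447,149). I'll keep pulling to the stop in small steps.

Request:
send_rows --pt "-0.05 0 0.02 0 0 0 0" --pt "-0.08 0 0.03 0 0 0 0" --pt "-0.08 0 0.03 0 0 0 0"

```text
clock: 8.2
position: [0.4787, 0.3923, 0.1414]
tcp_rot: [0.995, -0.101, -0.0, 0.0]
ft_force: [0.5, 0.0, 0.9]
grip_width: 0.006
finger_force: 0.5
```

Request:
send_rows --pt "-0.02 0 0.01 0 0 0 0" --pt "-0.04 0 0.02 0 0 0 0" --pt "-0.04 0 0.02 0 0 0 0"

```text
clock: 8.5
position: [0.4774, 0.393, 0.1405]
tcp_rot: [0.995, -0.102, 0.004, -0.001]
ft_force: [13.8, -8.9, 11.7]
grip_width: 0.002
finger_force: 9.6
```

Request:
send_rows --pt "-0.02 0 0 0 0 0 0" --pt "-0.04 0 0 0 0 0 0" --pt "-0.04 0 0 0 0 0 0"

```text
clock: 8.8
position: [0.4754, 0.3945, 0.142]
tcp_rot: [0.995, -0.102, 0.008, -0.002]
ft_force: [27.8, -9.1, 17.9]
grip_width: 0.008
finger_force: 15.5
```

Force rises against the stop, so the lever is at idle. I'll back off, lift and measure lever, pointer and bottles.

Request:
send_rows --pt "0.15 0 0 0 0 0 0" --pt "0.2 0 0 0 0 0 0" --pt "0.25 0 -0.3 0 0 0 0" --pt "0.25 0 -0.7 0 0 0 0" --pt "0.25 0 -1 0 0 0 0"

```text
clock: 9.3
position: [0.5038, 0.3868, 0.2844]
tcp_rot: [0.995, -0.102, -0.001, 0.001]
ft_force: [0.6, 0.7, -0.1]
grip_width: 0.005
finger_force: 0.0
```

Request:
send_rows --pt "0 1 -0.2 0 0 -0.0326 0.75" --pt "0 1 -0.2 0 0 -0.0326 0.75" --pt "0 1 -0.2 0 0 -0.0326 0.75" --pt "0 1 -0.2 0 0 -0.0326 0.75" --pt "0 1 -0.2 0 0 -0.0326 0.75"

```text
clock: 9.8
position: [0.4739, 0.2395, 0.3139]
tcp_rot: [1.0, -0.0, -0.0, -0.0]
ft_force: [0.1, 0.5, 0.1]
grip_width: 0.369
finger_force: 0.0
```

Run:
```python
from h import *
o=observe();print(o["position"],o["tcp_rot"],o["clock"])
cw=get_calibration("wrist");w=snapshot("wrist");s=snapshot("scene");t=snapshot("top")
for n,i in zip("wst",(w,s,t)): np.save(f"pics/{n}5.npy",i)
G=((45,90,30),(90,255,255))
print("w",[(b[0],b[1]) for b in blobs(w,*G,amin=20) if b[1]<900])
print("s",[(b[0],b[1]) for b in blobs(s,*G,box=(440,145,490,200),amin=3)])
cv2.imwrite("pics/w5.png",np.hstack([w[:,:440],cv2.resize(s[130:220,415:487],(320,400))])[:,:,::-1])
```

```text
[0.4739102  0.23954651 0.3139463 ] [ 9.99999906e-01 -4.03751292e-04 -1.38347426e-04 -7.09212122e-05] 9.8
w [(array([181.4, 138. ]), np.int32(103)), (array([150.9, 140.2]), np.int32(326))]
s [(array([472.3, 157.9]), np.int32(26)), (array([466.8, 169.6]), np.int32(20)), (array([462.4, 180.4]), np.int32(21))]
```

View pics/w5.png

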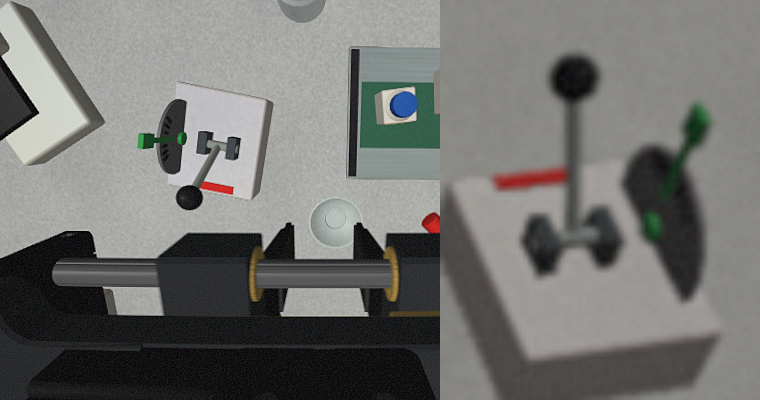

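The wrist view shows the ball at (189,197), over the red bar. The pointer paddle is at (146,140) and its hub at (181,138).

Run:
```python
from h import *
cs,cw,ct=get_calibration("scene"),get_calibration("wrist"),get_calibration("top")
ux=np.array([np.cos(-.205),np.sin(-.205),0]);uy=np.array([-ux[1],ux[0],0]);C=np.array([.512,.3857,0])
f=lambda P:np.array([(P-C)@ux,(P-C)@uy,P[2]]).round(4)
for n,a,b in(("ball",(189,197),(444.7,146.9)),("paddle",(146,140),(473,155.2)),("hub",(181.4,138),(462.4,180.4)),("lhub",(219,146),(445,182.5))):
    P,e=tri(cw,a,cs,b);print(n,P.round(4),round(e,4),f(P))
t,w=np.load("pics/t5.npy"),np.load("pics/w5.npy")
for b in sorted(blobs(t,*YEL,box=(255,130,445,205)),key=lambda b:b[0][0]):print("yel",b[0],b[1],onz(ct,[b[0]],.058).round(4))
for b in sorted(blobs(t,*RED,box=(255,130,445,205)),key=lambda b:b[0][0]):print("red",b[0],b[1],onz(ct,[b[0]],.035).round(4))
for b in blobs(w,*GRN,amin=600):print(b[0],b[1],onz(cw,cv2.boxPoints(b[2]),.012).round(3))
```

```text
ball [0.458  0.3976 0.1582] 0.0006 [-0.0553  0.0007  0.1582]
paddle [0.5256 0.4315 0.1771] 0.0032 [0.004  0.0477 0.1771]
hub [0.523  0.4381 0.0753] 0.0015 [0.0001 0.0536 0.0753]
lhub [0.5123 0.3867 0.0759] 0.0028 [0.0001 0.001  0.0759]
yel [304.5 158.1] 64 [[0.5929 0.0489 0.058 ]]
yel [333.3 156.1] 67 [[ 0.5985 -0.0475  0.058 ]]
yel [360.5 156.5] 64 [[ 0.5961 -0.1386  0.058 ]]
yel [390.4 160.6] 63 [[ 0.5811 -0.2387  0.058 ]]
yel [416.3 154.7] 58 [[ 0.6004 -0.327   0.058 ]]
red [303.  144.6] 40 [[0.6441 0.0541 0.035 ]]
red [331.1 142.7] 38 [[ 0.6495 -0.0417  0.035 ]]
red [358.8 143.2] 33 [[ 0.6467 -0.1361  0.035 ]]
red [389.3 147. ] 28 [[ 0.6325 -0.2401  0.035 ]]
[494.1 124.6] 11739 [[ 0.506  0.183  0.012]
 [ 0.605  0.184  0.012]
 [ 0.607 -0.26   0.012]
 [ 0.504 -0.282  0.012]]
```

The lever matches idle and the pointer is about 0.64 rad. Now I'll go over the lane for a close look at the bottles.

Request:
send_rows --pt "0.1 1 -0.1 0 0 0 0.75" --pt "0.1 1 -0.1 0 0 0 0.75" --pt "0.1 1 -0.1 0 0 0 0.75" --pt "0.1 1 -0.1 0 0 0 0.75"

```text
clock: 10.35
position: [0.4904, 0.087, 0.3287]
tcp_rot: [1.0, -0.001, -0.0, 0.0]
ft_force: [-0.5, 0.3, 0.0]
grip_width: 0.741
finger_force: 0.0
```

Request:
send_rows --pt "0 1 0 0 0 0 0.75" --pt "0 1 0 0 0 0 0.75" --pt "0 1 0 0 0 0 0.75" --pt "0 1 0 0 0 0 0.75" --pt "0 1 0 0 0 0 0.75"

```text
clock: 10.85
position: [0.49, -0.0596, 0.3282]
tcp_rot: [1.0, -0.0, -0.001, -0.0]
ft_force: [-0.1, 0.5, -0.6]
grip_width: 0.755
finger_force: 0.0
```

```bash
cat >> h.py <<'E'
def bottles(tag):
    cw=get_calibration("wrist");w=snapshot("wrist");np.save(f"pics/{tag}.npy",w);cv2.imwrite(f"pics/{tag}.png",w[:,:,::-1])
    R=[b for b in blobs(w,*RED,amin=150) if b[0][1]<225]
    for b in sorted([b for b in blobs(w,*YEL,amin=100) if b[0][1]<225],key=lambda b:b[0][0]):
        P=onz(cw,[b[0]],.058)[0]; c=onz(cw,cv2.boxPoints(b[2]),.058); e=(c[1]-c[0] if abs((c[1]-c[0])[0])>abs((c[2]-c[1])[0]) else c[2]-c[1])
        r=[onz(cw,[q[0]],.042)[0] for q in R]; r=min(r,key=lambda q:np.linalg.norm(q-P)) if r else P*0
        print("yel",b[0],b[1],P.round(4),"edge yaw %.3f"%np.arctan(e[1]/e[0]),"cap",r.round(3),"yaw %.3f"%np.arctan2(r[1]-P[1],r[0]-P[0]),"size",np.linalg.norm(c[1]-c[0]).round(3),np.linalg.norm(c[2]-c[1]).round(3))
E
python3 - <<'E'
from h import *
o=observe();print(o["position"],o["tcp_rot"],o["qpos"].round(2))
bottles("w6")
E
```

```text
[ 0.49000725 -0.0595801   0.32816112] [ 9.99999717e-01 -3.05041678e-05 -6.71345476e-04 -3.38826778e-04] [-0.26  0.18  1.65  0.    1.31  1.32]
yel [248.8  99.2] 427 [0.5921 0.0478 0.058 ] edge yaw 0.104 cap [0.642 0.052 0.042] yaw 0.082 size 0.029 0.03
yel [315.3  94.9] 450 [ 0.5978 -0.0482  0.058 ] edge yaw 0.082 cap [ 0.647 -0.044  0.042] yaw 0.080 size 0.029 0.03
yel [379.  97.] 442 [ 0.5951 -0.1399  0.058 ] edge yaw 0.046 cap [ 0.645 -0.137  0.042] yaw 0.058 size 0.029 0.029
yel [446.4 107.7] 424 [ 0.5808 -0.239   0.058 ] edge yaw -0.051 cap [ 0.63  -0.24   0.042] yaw -0.011 size 0.03 0.03
yel [507.7  94.9] 416 [ 0.5997 -0.3277  0.058 ] edge yaw 0.135 cap [ 0.649 -0.324  0.042] yaw 0.085 size 0.031 0.03
```

View pics/w6.png

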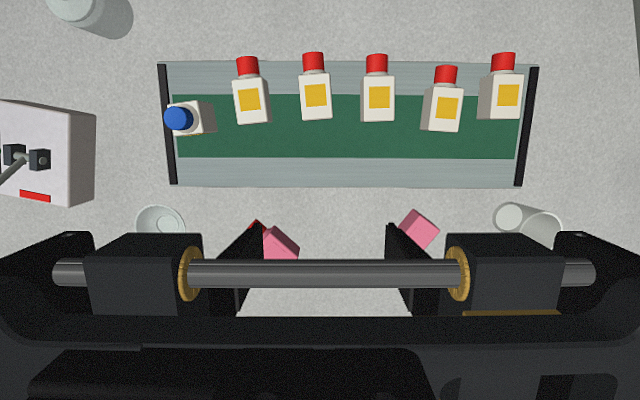

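All five labels read at a height of about 58 mm. The label centres are at y = 0.048, −0.048, −0.140, −0.239 and −0.328, and x ≈ 0.59. First I'll go above bottle 1 with the hand leaning 35° outwards.

Request:
send_rows --pt "0.673 -0.724 0.853 0 -0.0972 0 0.75" --pt "0.673 -0.724 0.853 0 -0.0972 0 0.75" --pt "0.673 -0.724 0.853 0 -0.0972 0 0.75" --pt "0.673 -0.724 0.853 0 -0.0972 0 0.75" --pt "0.673 -0.724 0.853 0 -0.0972 0 0.75"

```text
clock: 11.4
position: [0.5903, 0.0543, 0.1843]
tcp_rot: [0.949, 0.003, -0.315, 0.001]
ft_force: [-1.0, -0.4, -3.6]
grip_width: 0.748
finger_force: 0.0
```

```bash
cat >> h.py <<'E'
from scipy.spatial.transform import Rotation as Rn
def Rt(tilt,yaw=0): # tool down, hand leaning outward by tilt deg (-> -55 = standing pose), yaw about world z
    return Rn.from_euler("z",yaw)*Rn.from_euler("y",tilt,degrees=True)*Rn.from_quat([1,0,0,0])
def go(p,R=None):
    o=observe();R0=Rn.from_quat(o["tcp_rot"]);R=R or R0
    d=R0.inv().apply(np.array(p)-o["position"])/.15; r=(R0.inv()*R).as_rotvec()/(2*np.pi)
    print("at",o["position"].round(4),"qpos",o["qpos"].round(2),"ft",o["ft_force"].round(1),"w %.3f"%o["grip_width"],"t",round(o["clock"],1)); print("row",d.round(3),r.round(4))
E
python3 -c "
from h import *
go([.591,.049,.0244],Rt(35))"
```

```text
at [0.5903 0.0543 0.1843] qpos [-0.01  0.76  1.2  -0.01  1.82  1.55] ft [-1.  -0.4 -3.6] w 0.748 t 11.4
row [0.641 0.036 0.852] [0.0006 0.0048 0.001 ]
```

Request:
send_rows --pt "0 0 0 0 0 0 0.75" --pt "0.2 0 0.29 0 0 0 0.75" --pt "0.4 0 0.57 0 0 0 0.75" --pt "0.5 0 0.71 0 0 0 0.75" --pt "0.5 0 0.71 0 0 0 0.75"

```text
clock: 11.9
position: [0.5898, 0.0494, 0.0717]
tcp_rot: [0.954, 0.001, -0.3, 0.0]
ft_force: [-0.4, 0.3, 0.2]
grip_width: 0.751
finger_force: 0.0
```

```bash
python3 -c "
from h import *
go([.591,.049,.0244],Rt(35))"
```

```text
at [0.5898 0.0494 0.0717] qpos [-0.02  0.85  1.31 -0.01  1.59  1.55] ft [-0.4  0.3  0.2] w 0.751 t 11.9
row [0.187 0.003 0.254] [ 0.0002 -0.0003  0.0002]
```

Request:
send_rows --pt "0.12 0 0.16 0 0 0 0.75" --pt "0.185 0 0.255 0 0 0 0.75" --pt "0.185 0 0.255 0 0 0 0.75"

```text
clock: 12.2
position: [0.5915, 0.0491, 0.0247]
tcp_rot: [0.954, 0.001, -0.3, 0.0]
ft_force: [-0.8, -0.0, 0.3]
grip_width: 0.753
finger_force: 0.0
```

Request:
send_rows --pt "0 0 0 0 0 0 0.3" --pt "0 0 0 0 0 0 0.3" --pt "0 0 0 0 0 0 0.3" --pt "0 0 0 0 0 0 0.3" --pt "0 0 0 0 0 0 0.3" --force 20

```text
clock: 12.7
position: [0.592, 0.0489, 0.0243]
tcp_rot: [0.954, 0.0, -0.3, 0.0]
ft_force: [1.1, 0.4, 6.3]
grip_width: 0.492
finger_force: 19.7
```

```bash
python3 -c "
from h import *
go([.591,.049,.0244],Rt(35))"
```

```text
at [0.592  0.0489 0.0243] qpos [-0.02  0.91  1.32 -0.01  1.52  1.55] ft [1.1 0.4 6.3] w 0.492 t 12.7
row [-0.006 -0.     0.003] [ 0.0001 -0.0002  0.0001]
```

Gripped, at 46.7 mm wide. Lift and begin turning.

Request:
send_rows --pt "-0.15 0 -0.22 0 0 0 0.3" --pt "-0.35 0 -0.5 0 0 0 0.3" --pt "-0.459 0 -0.655 0 0 0 0.3" --pt "-0.459 0 -0.655 0 0 0 0.3" --force 30

```text
clock: 13.1
position: [0.5931, 0.0489, 0.1475]
tcp_rot: [0.955, 0.001, -0.297, 0.0]
ft_force: [-0.2, 0.3, -1.4]
grip_width: 0.491
finger_force: 29.6
```

Request:
send_rows --pt "0 0 0 0 0.0234 0 0.3" --pt "0 0 0 0 0.0468 0 0.3" --pt "0 0 0 0 0.07 0 0.3" --pt "0 0 0 0 0.0833 0 0.3" --pt "0 0 0 0 0.0833 0 0.3"

```text
clock: 13.6
position: [0.5898, 0.049, 0.1436]
tcp_rot: [0.999, 0.001, -0.043, 0.0]
ft_force: [0.1, -0.7, -1.6]
grip_width: 0.49
finger_force: 29.6
```

Request:
send_rows --pt "0 0 0 0 0.0234 0 0.3" --pt "0 0 0 0 0.0468 0 0.3" --pt "0 0 0 0 0.07 0 0.3" --pt "0 0 0 0 0.0833 0 0.3" --pt "0 0 0 0 0.0833 0 0.3"

```text
clock: 14.1
position: [0.5896, 0.049, 0.1416]
tcp_rot: [0.977, 0.001, 0.214, -0.0]
ft_force: [0.7, -0.2, -1.8]
grip_width: 0.491
finger_force: 29.5
```

Request:
send_rows --pt "0 0 0 0 0.0234 0 0.3" --pt "0 0 0 0 0.0468 0 0.3" --pt "0 0 0 0 0.07 0 0.3" --pt "0 0 0 0 0.0834 0 0.3" --pt "0 0 0 0 0.0834 0 0.3"

```text
clock: 14.6
position: [0.5844, 0.0756, 0.1362]
tcp_rot: [0.958, 0.016, 0.283, -0.049]
ft_force: [-0.5, 0.4, -1.6]
grip_width: 0.488
finger_force: 29.5
```

```bash
python3 -c "
from h import *
go([.566,.049,.0445],Rt(-55))"
```

```text
at [0.5844 0.0756 0.1362] qpos [-0.05  0.37  2.14  1.15  0.14  0.38] ft [-0.5  0.4 -1.6] w 0.488 t 14.6
row [-0.436  0.221  0.426] [-0.0163  0.0613 -0.0026]
```

The wrist is passing its singularity: q5 is near 0 and q4 is flipping. I'll keep commanding the goal pose at height and see whether it passes through.

Request:
send_rows --pt "0 0 0 0 0 0 0.3" --pt "0 0 0 0 0 0 0.3" --pt "0 0 0 0 0 0 0.3" --pt "0 0 0 0 0 0 0.3" --pt "0 0 0 0 0 0 0.3"

```text
clock: 15.1
position: [0.5824, 0.0739, 0.1365]
tcp_rot: [0.958, 0.015, 0.283, -0.046]
ft_force: [-0.5, -0.4, -1.5]
grip_width: 0.488
finger_force: 29.5
```

```bash
python3 -c "
from h import *
go([.585,.049,.145],Rt(-55));print(observe()['tcp_rot'])"
```

```text
at [0.5824 0.0739 0.1365] qpos [-0.05  0.37  2.14  1.14  0.14  0.39] ft [-0.5 -0.4 -1.5] w 0.488 t 15.1
row [ 0.045  0.162 -0.054] [-0.0153  0.0613 -0.0024]
[ 0.9579272   0.01540166  0.28290182 -0.04587843]
```

Request:
send_rows --pt "0.04 0.16 -0.05 -0.015 0.061 -0.002 0.3" --pt "0.04 0.16 -0.05 -0.015 0.061 -0.002 0.3" --pt "0.04 0.16 -0.05 -0.015 0.061 -0.002 0.3" --pt "0.04 0.16 -0.05 -0.015 0.061 -0.002 0.3" --pt "0.04 0.16 -0.05 -0.015 0.061 -0.002 0.3"

```text
clock: 15.6
position: [0.58, 0.0754, 0.1391]
tcp_rot: [0.937, 0.021, 0.341, -0.073]
ft_force: [0.2, 0.3, -0.3]
grip_width: 0.481
finger_force: 29.9
```

```bash
python3 -c "
from h import *
go([.585,.049,.145],Rt(-55))"
```

```text
at [0.58   0.0754 0.1391] qpos [-0.09  0.38  2.24  2.21  0.26 -0.72] ft [ 0.2  0.3 -0.3] w 0.481 t 15.6
row [ 0.053  0.172 -0.035] [-0.0239  0.0416 -0.0049]
```

Request:
send_rows --pt "0.053 0.172 -0.035 -0.024 0.042 -0.005 0.3" --pt "0.053 0.172 -0.035 -0.024 0.042 -0.005 0.3" --pt "0.053 0.172 -0.035 -0.024 0.042 -0.005 0.3" --pt "0.053 0.172 -0.035 -0.024 0.042 -0.005 0.3" --pt "0.053 0.172 -0.035 -0.024 0.042 -0.005 0.3"

```text
clock: 16.1
position: [0.5834, 0.0494, 0.1431]
tcp_rot: [0.888, -0.0, 0.461, 0.001]
ft_force: [-0.4, 0.9, -1.5]
grip_width: 0.483
finger_force: 29.9
```

```bash
python3 -c "
from h import *
go([.566,.049,.0445],Rt(-55))"
```

```text
at [0.5834 0.0494 0.1431] qpos [-0.05  0.46  2.39  3.08  0.67 -1.55] ft [-0.4  0.9 -1.5] w 0.483 t 16.1
row [-0.604  0.002  0.283] [0.0003 0.0004 0.0001]
```

The flip worked. Lower part way and check.

Request:
send_rows --pt "-0.2 0 0.09 0 0 0 0.3" --pt "-0.35 0 0.17 0 0 0 0.3" --pt "-0.5 0 0.23 0 0 0 0.3" --pt "-0.5 0 0.23 0 0 0 0.3"

```text
clock: 16.5
position: [0.5696, 0.0508, 0.0602]
tcp_rot: [0.888, 0.0, 0.459, -0.003]
ft_force: [-0.9, 0.6, -1.2]
grip_width: 0.484
finger_force: 29.9
```

```bash
python3 -c "
from h import *
go([.566,.049,.0445],Rt(-55))
s=snapshot('scene');cv2.imwrite('pics/s7.png',cv2.resize(s[160:360,150:430],(784,560),interpolation=cv2.INTER_CUBIC)[:,:,::-1])"
```

```text
at [0.5696 0.0508 0.0602] qpos [-0.05  0.71  2.47  3.08  0.99 -1.57] ft [-0.9  0.6 -1.2] w 0.484 t 16.5
row [-0.099  0.012  0.041] [-0.0009  0.001  -0.0003]
```

View pics/s7.png

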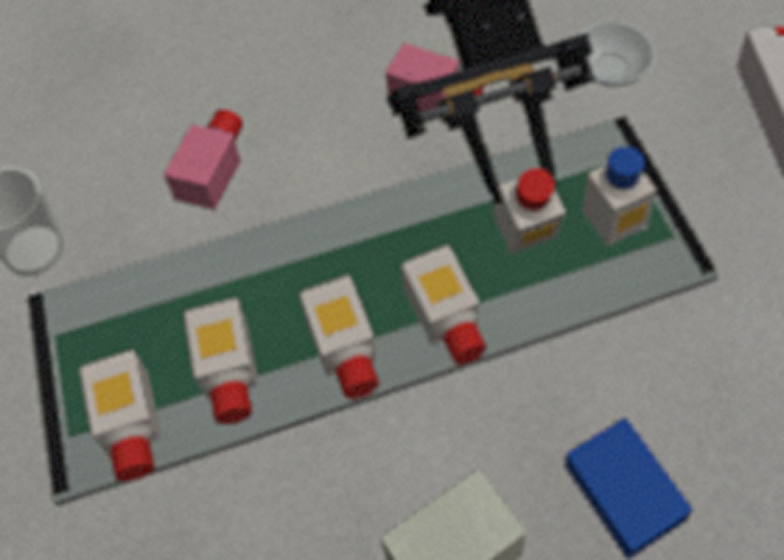

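The red-capped bottle 1 is upright in the hand next to the stander, and clear of the bowl and the pink look-alikes. Lower it to contact.

Request:
send_rows --pt "-0.05 0 0.02 0 0 0 0.3" --pt "-0.08 0 0.035 0 0 0 0.3" --pt "-0.095 0 0.04 0 0 0 0.3" --pt "-0.095 0 0.04 0 0 0 0.3"

```text
clock: 16.95
position: [0.5679, 0.0502, 0.0524]
tcp_rot: [0.885, 0.001, 0.466, -0.001]
ft_force: [-11.2, 0.6, 25.3]
grip_width: 0.479
finger_force: 30.1
```

Request:
send_rows --pt "-0.01 0 0.007 0 0 0 0.3" --pt "-0.01 0 0.007 0 0 0 0.3"

```text
clock: 17.15
position: [0.5679, 0.0503, 0.0513]
tcp_rot: [0.885, 0.001, 0.466, -0.001]
ft_force: [-16.0, 1.5, 31.7]
grip_width: 0.481
finger_force: 30.1
```

Request:
send_rows --pt "0.02 0 -0.012 0 0 0 0.3" --pt "0.02 0 -0.012 0 0 0 0.3" --pt "0.02 0 -0.012 0 0 0 0.5" --pt "0.02 0 -0.012 0 0 0 0.6" --pt "0.02 0 -0.012 0 0 0 0.7"

```text
clock: 17.65
position: [0.5671, 0.0492, 0.0498]
tcp_rot: [0.887, 0.0, 0.462, 0.0]
ft_force: [-0.9, -1.3, -0.8]
grip_width: 0.612
finger_force: 0.0
```

Request:
send_rows --pt "0 0 0 0 0 0 0.72" --pt "0 0 0 0 0 0 0.72" --pt "0 0 -0.2 0 0 0 0.72" --pt "0 0 -0.45 0 0 0 0.72" --pt "0 0 -0.5 0 0 0 0.72"

```text
clock: 18.15
position: [0.5028, 0.0494, 0.0938]
tcp_rot: [0.887, 0.0, 0.461, 0.0]
ft_force: [1.0, -0.2, 0.6]
grip_width: 0.718
finger_force: 0.0
```

```bash
python3 -c "
from h import *
go([.591,.0,.2],Rt(-33))
s=snapshot('scene');cv2.imwrite('pics/s8.png',cv2.resize(s[190:350,150:430],(784,448),interpolation=cv2.INTER_CUBIC)[:,:,::-1])"
```

```text
at [0.5028 0.0494 0.0938] qpos [-0.06  0.64  2.63  3.08  1.09 -1.58] ft [ 1.  -0.2  0.6] w 0.718 t 18.1
row [0.917 0.33  0.074] [ 0.     -0.0608  0.0001]
```

View pics/s8.png

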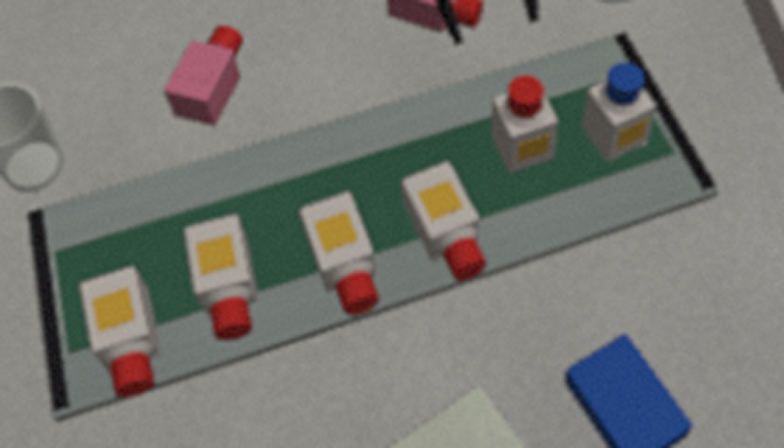

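Bottle 1 stands on the strip beside the blue stander. I'll rise, flip back and go over bottle 2.

Request:
send_rows --pt "0.2 0 -0.14 0 0 0 0.75" --pt "0.4 0 -0.28 0 0 0 0.75" --pt "0.6 0 -0.42 0 0 0 0.75" --pt "0.6 0 -0.42 0 0 0 0.75"

```text
clock: 18.6
position: [0.5072, 0.0493, 0.2086]
tcp_rot: [0.885, 0.0, 0.466, 0.001]
ft_force: [-0.1, -0.9, 0.3]
grip_width: 0.752
finger_force: 0.0
```

Request:
send_rows --pt "0.306 0.647 0.437 0 -0.0234 0 0.75" --pt "0.306 0.647 0.437 0 -0.0468 0 0.75" --pt "0.306 0.647 0.437 0 -0.07 0 0.75" --pt "0.306 0.647 0.437 0 -0.0934 0 0.75" --pt "0.306 0.647 0.437 0 -0.115 0 0.75"

```text
clock: 19.1
position: [0.5459, 0.0485, 0.1984]
tcp_rot: [0.926, 0.021, 0.37, -0.07]
ft_force: [1.1, -0.5, 1.1]
grip_width: 0.747
finger_force: 0.0
```

```bash
python3 -c "
from h import *
go([.593,-.048,.2],Rt(0))"
```

```text
at [0.5459 0.0485 0.1984] qpos [-0.18  0.22  2.29  1.93  0.29 -0.5 ] ft [ 1.1 -0.5  1.1] w 0.747 t 19.1
row [0.243 0.663 0.113] [-0.0228 -0.1209  0.0069]
```

Request:
send_rows --pt "0.243 0.663 0.113 -0.023 -0.121 0.007 0.75" --pt "0.243 0.663 0.113 -0.023 -0.121 0.007 0.75" --pt "0.243 0.663 0.113 -0.023 -0.121 0.007 0.75" --pt "0.243 0.663 0.113 -0.023 -0.121 0.007 0.75" --pt "0.243 0.663 0.113 -0.023 -0.121 0.007 0.75"

```text
clock: 19.6
position: [0.583, 0.0052, 0.2029]
tcp_rot: [0.956, 0.033, 0.278, -0.088]
ft_force: [0.5, 0.7, 0.1]
grip_width: 0.751
finger_force: 0.0
```

```bash
python3 -c "
from h import *
go([.593,-.048,.2],Rt(35))"
```

```text
at [0.583  0.0052 0.2029] qpos [-0.27  0.27  2.06  0.84  0.45  0.53] ft [0.5 0.7 0.1] w 0.751 t 19.6
row [ 0.041  0.359 -0.015] [-0.0251 -0.1869  0.0196]
```

Request:
send_rows --pt "0.041 0.359 -0.015 -0.025 -0.187 0.02 0.75" --pt "0.041 0.359 -0.015 -0.025 -0.187 0.02 0.75" --pt "0.041 0.359 -0.015 -0.025 -0.187 0.02 0.75" --pt "0.041 0.359 -0.015 -0.025 -0.187 0.02 0.75" --pt "0.041 0.359 -0.015 -0.025 -0.187 0.02 0.75"

```text
clock: 20.1
position: [0.5931, -0.0485, 0.2013]
tcp_rot: [0.998, 0.015, -0.054, -0.042]
ft_force: [-0.5, 0.6, 0.6]
grip_width: 0.75
finger_force: 0.0
```

```bash
python3 -c "
from h import *
go([.593,-.048,.2],Rt(35))
bottles('w9')
ct=get_calibration('top');t=snapshot('top')
for b in sorted(blobs(t,*YEL,box=(255,130,445,205)),key=lambda b:b[0][0]):print('yel',b[0],b[1],onz(ct,[b[0]],.058).round(4))"
```

```text
at [ 0.5931 -0.0485  0.2013] qpos [-0.22  0.49  1.53  0.06  1.24  1.3 ] ft [-0.5  0.6  0.6] w 0.750 t 20.1
row [ 0.    -0.003  0.009] [-0.0114 -0.08    0.0086]
yel [251.3 186.7] 152 [0.5718 0.0457 0.058 ] edge yaw -0.127 cap [0.521 0.071 0.042] yaw 2.680 size 0.008 0.031
yel [334.4 169.9] 677 [ 0.596  -0.0489  0.058 ] edge yaw 0.052 cap [ 0.644 -0.045  0.042] yaw 0.072 size 0.029 0.028
yel [418.9 176. ] 688 [ 0.5937 -0.1406  0.058 ] edge yaw 0.141 cap [ 0.642 -0.138  0.042] yaw 0.061 size 0.029 0.027
yel [509.6 193.9] 661 [ 0.5787 -0.2402  0.058 ] edge yaw 0.113 cap [ 0.627 -0.24   0.042] yaw 0.012 size 0.028 0.032
yel [597.6 181.1] 695 [ 0.598  -0.3288  0.058 ] edge yaw 0.250 cap [ 0.647 -0.323  0.042] yaw 0.118 size 0.028 0.035
yel [390.4 160.6] 63 [[ 0.5811 -0.2387  0.058 ]]
yel [416.3 154.7] 58 [[ 0.6004 -0.327   0.058 ]]
```

Request:
send_rows --pt "0 -0.003 0.009 -0.0114 -0.08 0.0086 0.75" --pt "0 -0.003 0.009 -0.0114 -0.08 0.0086 0.75" --pt "0 -0.003 0.009 -0.0114 -0.08 0.0086 0.75" --pt "0 -0.003 0.009 -0.0114 -0.08 0.0086 0.75" --pt "0 -0.003 0.009 -0.0114 -0.08 0.0086 0.75"

```text
clock: 20.7
position: [0.593, -0.0469, 0.1972]
tcp_rot: [0.954, 0.002, -0.299, -0.002]
ft_force: [0.1, 0.6, 0.2]
grip_width: 0.75
finger_force: 0.0
```

Request:
send_rows --pt "0 0 0 0 0 0 0.75" --pt "0.2 0 0.29 0 0 0 0.75" --pt "0.4 0 0.57 0 0 0 0.75" --pt "0.5 0 0.71 0 0 0 0.75" --pt "0.5 0 0.71 0 0 0 0.75"

```text
clock: 21.2
position: [0.5926, -0.047, 0.0678]
tcp_rot: [0.955, 0.001, -0.298, -0.002]
ft_force: [1.0, 0.0, 0.6]
grip_width: 0.754
finger_force: 0.0
```

```bash
python3 -c "
from h import *
go([.593,-.048,.0244],Rt(35))"
```

```text
at [ 0.5926 -0.047   0.0678] qpos [-0.15  0.86  1.31 -0.08  1.58  1.44] ft [1.  0.  0.6] w 0.754 t 21.2
row [0.167 0.007 0.237] [-0.0004 -0.0009  0.0005]
```

Request:
send_rows --pt "0.1 0 0.15 0 0 0 0.75" --pt "0.167 0.007 0.237 0 0 0 0.75" --pt "0.167 0.007 0.237 0 0 0 0.75"

```text
clock: 21.5
position: [0.5948, -0.0482, 0.0269]
tcp_rot: [0.955, 0.001, -0.296, -0.001]
ft_force: [-1.3, 0.3, 0.3]
grip_width: 0.756
finger_force: 0.0
```

Request:
send_rows --pt "0 0 0 0 0 0 0.3" --pt "0 0 0 0 0 0 0.3" --pt "0 0 0 0 0 0 0.3" --pt "0 0 0 0 0 0 0.3" --pt "0 0 0 0 0 0 0.3" --force 35

```text
clock: 22.0
position: [0.5956, -0.048, 0.028]
tcp_rot: [0.955, 0.001, -0.296, -0.001]
ft_force: [1.6, 0.5, 6.7]
grip_width: 0.483
finger_force: 34.7
```

Request:
send_rows --pt "-0.15 0 -0.22 0 0 0 0.3" --pt "-0.35 0 -0.5 0 0 0 0.3" --pt "-0.459 0 -0.655 0 0 0 0.3" --pt "-0.459 0 -0.655 0 0 0 0.3"

```text
clock: 22.4
position: [0.5956, -0.0485, 0.1513]
tcp_rot: [0.956, 0.001, -0.293, 0.0]
ft_force: [0.2, 0.5, -1.3]
grip_width: 0.485
finger_force: 34.7
```

Request:
send_rows --pt "0 0 0 0 0.0234 0 0.3" --pt "0 0 0 0 0.0468 0 0.3" --pt "0 0 0 0 0.07 0 0.3" --pt "0 0 0 0 0.0833 0 0.3" --pt "0 0 0 0 0.0833 0 0.3"

```text
clock: 22.9
position: [0.5923, -0.0481, 0.1473]
tcp_rot: [0.999, 0.001, -0.039, -0.001]
ft_force: [0.3, -0.5, -0.8]
grip_width: 0.483
finger_force: 34.7
```

Request:
send_rows --pt "0 0 0 0 0.0234 0 0.3" --pt "0 0 0 0 0.0468 0 0.3" --pt "0 0 0 0 0.07 0 0.3" --pt "0 0 0 0 0.0833 0 0.3" --pt "0 0 0 0 0.0833 0 0.3"

```text
clock: 23.4
position: [0.5923, -0.0478, 0.1453]
tcp_rot: [0.976, 0.001, 0.219, -0.002]
ft_force: [-0.6, -0.3, -0.9]
grip_width: 0.486
finger_force: 34.7
```

```bash
python3 -c "
from h import *
go([.585,-.048,.15],Rt(-55))"
```

```text
at [ 0.5923 -0.0478  0.1453] qpos [-0.25  0.37  2.02  0.33  0.34  1.04] ft [-0.6 -0.3 -0.9] w 0.486 t 23.4
row [-0.031  0.001 -0.049] [-0.0006  0.0825 -0.0001]
```

Request:
send_rows --pt "-0.03 0 -0.05 0 0.0825 0 0.3" --pt "-0.03 0 -0.05 0 0.0825 0 0.3" --pt "-0.03 0 -0.05 0 0.0825 0 0.3" --pt "-0.03 0 -0.05 0 0.0825 0 0.3" --pt "-0.03 0 -0.05 0 0.0825 0 0.3"

```text
clock: 23.9
position: [0.5926, -0.0253, 0.1495]
tcp_rot: [0.949, 0.019, 0.31, -0.053]
ft_force: [0.1, 0.6, -1.4]
grip_width: 0.483
finger_force: 34.7
```

```bash
python3 -c "
from h import *
go([.585,-.048,.15],Rt(-55))"
```

```text
at [ 0.5926 -0.0253  0.1495] qpos [-0.3   0.36  2.14  1.39  0.29 -0.06] ft [ 0.1  0.6 -1.4] w 0.483 t 23.9
row [-0.04   0.146 -0.049] [-0.0178  0.0523 -0.0024]
```

Request:
send_rows --pt "-0.04 0.146 -0.049 -0.018 0.0523 -0.0024 0.3" --pt "-0.04 0.146 -0.049 -0.018 0.0523 -0.0024 0.3" --pt "-0.04 0.146 -0.049 -0.018 0.0523 -0.0024 0.3" --pt "-0.04 0.146 -0.049 -0.018 0.0523 -0.0024 0.3" --pt "-0.04 0.146 -0.049 -0.018 0.0523 -0.0024 0.3"

```text
clock: 24.4
position: [0.588, -0.0361, 0.1504]
tcp_rot: [0.903, 0.01, 0.428, -0.038]
ft_force: [-0.2, 0.3, -1.0]
grip_width: 0.48
finger_force: 34.7
```

```bash
python3 -c "
from h import *
go([.585,-.048,.15],Rt(-55))"
```

```text
at [ 0.588  -0.0361  0.1504] qpos [-0.35  0.41  2.33  2.44  0.55 -1.16] ft [-0.2  0.3 -1. ] w 0.480 t 24.4
row [-0.014  0.078 -0.02 ] [-0.0122  0.012  -0.0027]
```

Request:
send_rows --pt "-0.014 0.078 -0.02 -0.0122 0.012 -0.0027 0.3" --pt "-0.014 0.078 -0.02 -0.0122 0.012 -0.0027 0.3" --pt "-0.014 0.078 -0.02 -0.0122 0.012 -0.0027 0.3" --pt "-0.014 0.078 -0.02 -0.0122 0.012 -0.0027 0.3"

```text
clock: 24.8
position: [0.5836, -0.0471, 0.149]
tcp_rot: [0.888, 0.0, 0.459, -0.001]
ft_force: [-0.0, -0.4, -1.8]
grip_width: 0.484
finger_force: 34.7
```

Request:
send_rows --pt "-0.2 0 0.09 0 0 0 0.3" --pt "-0.4 0 0.18 0 0 0 0.3" --pt "-0.53 0 0.235 0 0 0 0.3" --pt "-0.53 0 0.235 0 0 0 0.3"

```text
clock: 25.2
position: [0.5645, -0.0472, 0.061]
tcp_rot: [0.89, -0.001, 0.457, -0.001]
ft_force: [-0.6, 0.7, -0.9]
grip_width: 0.48
finger_force: 34.7
```

```bash
python3 -c "
from h import *
go([.567,-.048,.0475],Rt(-55))"
```

```text
at [ 0.5645 -0.0472  0.061 ] qpos [-0.35  0.71  2.48  2.8   0.99 -1.59] ft [-0.6  0.7 -0.9] w 0.480 t 25.2
row [-0.063  0.005  0.066] [-0.0003  0.0018 -0.0004]
```

Request:
send_rows --pt "-0.027 0 0.019 0 0 0 0.3" --pt "-0.045 0 0.032 0 0 0 0.3" --pt "-0.045 0 0.032 0 0 0 0.3"

```text
clock: 25.5
position: [0.5648, -0.0475, 0.056]
tcp_rot: [0.889, -0.0, 0.459, 0.0]
ft_force: [-0.0, -0.0, -1.2]
grip_width: 0.486
finger_force: 34.7
```

Request:
send_rows --pt "-0.015 0 0.01 0 0 0 0.3" --pt "-0.015 0 0.01 0 0 0 0.3"

```text
clock: 25.7
position: [0.5642, -0.0475, 0.0529]
tcp_rot: [0.889, -0.0, 0.458, 0.0]
ft_force: [0.3, -0.1, -1.2]
grip_width: 0.482
finger_force: 34.7
```

Request:
send_rows --pt "-0.015 0 0.01 0 0 0 0.3" --pt "-0.015 0 0.01 0 0 0 0.3"

```text
clock: 25.9
position: [0.5639, -0.0476, 0.0496]
tcp_rot: [0.889, -0.0, 0.458, 0.0]
ft_force: [0.6, -0.3, -1.3]
grip_width: 0.48
finger_force: 34.7
```

Request:
send_rows --pt "-0.015 0 0.01 0 0 0 0.3" --pt "-0.015 0 0.01 0 0 0 0.3"

```text
clock: 26.1
position: [0.5638, -0.0476, 0.0467]
tcp_rot: [0.889, -0.0, 0.458, 0.0]
ft_force: [0.1, 0.5, -1.4]
grip_width: 0.484
finger_force: 34.7
```

Request:
send_rows --pt "-0.012 0 0.008 0 0 0 0.3" --pt "-0.012 0 0.008 0 0 0 0.3"

```text
clock: 26.3
position: [0.5637, -0.0477, 0.0452]
tcp_rot: [0.889, -0.001, 0.458, 0.0]
ft_force: [-2.2, -0.8, 4.3]
grip_width: 0.487
finger_force: 34.8
```

Request:
send_rows --pt "0 0 0 0 0 0 0.45" --pt "0 0 0 0 0 0 0.55" --pt "0 0 0 0 0 0 0.7" --pt "0 0 0 0 0 0 0.72" --pt "0 0 0 0 0 0 0.72"

```text
clock: 26.8
position: [0.5638, -0.0475, 0.0448]
tcp_rot: [0.889, -0.0, 0.458, 0.0]
ft_force: [1.2, 0.2, 0.9]
grip_width: 0.706
finger_force: 0.0
```

Request:
send_rows --pt "0 0 -0.2 0 0 0 0.72" --pt "0 0 -0.45 0 0 0 0.72" --pt "0 0 -0.5 0 0 0 0.72" --pt "0 0 -0.5 0 0 0 0.72"

```text
clock: 27.2
position: [0.5025, -0.0479, 0.089]
tcp_rot: [0.889, -0.001, 0.458, 0.001]
ft_force: [-0.4, 0.4, -0.1]
grip_width: 0.722
finger_force: 0.0
```

Request:
send_rows --pt "0.2 0 -0.14 0 0 0 0.75" --pt "0.4 0 -0.28 0 0 0 0.75" --pt "0.6 0 -0.42 0 0 0 0.75" --pt "0.6 0 -0.42 0 0 0 0.75"

```text
clock: 27.6
position: [0.5057, -0.048, 0.2041]
tcp_rot: [0.887, 0.001, 0.462, 0.002]
ft_force: [0.2, 0.3, 0.2]
grip_width: 0.75
finger_force: 0.0
```

Request:
send_rows --pt "0.306 0.61 0.437 0 -0.0234 0 0.75" --pt "0.306 0.61 0.437 0 -0.0468 0 0.75" --pt "0.306 0.61 0.437 0 -0.07 0 0.75" --pt "0.306 0.61 0.437 0 -0.0934 0 0.75" --pt "0.306 0.61 0.437 0 -0.115 0 0.75"

```text
clock: 28.1
position: [0.5549, -0.0722, 0.1922]
tcp_rot: [0.937, 0.017, 0.344, -0.054]
ft_force: [0.0, 0.4, -0.2]
grip_width: 0.751
finger_force: 0.0
```

```bash
python3 -c "
from h import *
go([.591,-.14,.2],Rt(0))
ct=get_calibration('top');t=snapshot('top')
for n,c,z in (('yel',YEL,.058),('red',RED,.107)):
  for b in sorted(blobs(t,*c,box=(255,130,445,205)),key=lambda b:b[0][0]):print(n,b[0],b[1],onz(ct,[b[0]],z).round(4))"
```

```text
at [ 0.5549 -0.0722  0.1922] qpos [-0.46  0.25  2.21  1.4   0.4  -0.18] ft [ 0.   0.4 -0.2] w 0.751 t 28.1
row [0.219 0.461 0.064] [-0.0174 -0.1119  0.0056]
yel [360.5 156.5] 64 [[ 0.5961 -0.1386  0.058 ]]
yel [390.4 160.6] 63 [[ 0.5811 -0.2387  0.058 ]]
yel [416.3 154.7] 59 [[ 0.6004 -0.327   0.058 ]]
red [303.7 169.2] 60 [[0.5472 0.0507 0.107 ]]
red [335.1 165.9] 52 [[ 0.5567 -0.051   0.107 ]]
red [358.8 143.2] 33 [[ 0.6309 -0.1296  0.107 ]]
red [389.3 147. ] 28 [[ 0.6172 -0.229   0.107 ]]
```

Bottles 1 and 2 stand at x ≈ 0.547 and 0.557. On to bottle 3.

Request:
send_rows --pt "0.22 0.46 0.064 -0.017 -0.112 0.006 0.75" --pt "0.22 0.46 0.064 -0.017 -0.112 0.006 0.75" --pt "0.22 0.46 0.064 -0.017 -0.112 0.006 0.75" --pt "0.22 0.46 0.064 -0.017 -0.112 0.006 0.75" --pt "0.22 0.46 0.064 -0.017 -0.112 0.006 0.75"

```text
clock: 28.65
position: [0.5902, -0.138, 0.1997]
tcp_rot: [0.987, 0.017, 0.156, -0.042]
ft_force: [-0.5, 0.8, -1.3]
grip_width: 0.75
finger_force: 0.0
```

```bash
python3 -c "
from h import *
go([.592,-.14,.2],Rt(35))"
```

```text
at [ 0.5902 -0.138   0.1997] qpos [-0.44  0.35  1.81  0.31  0.76  0.89] ft [-0.5  0.8 -1.3] w 0.750 t 28.6
row [0.012 0.014 0.001] [-0.0117 -0.147   0.0094]
```

Request:
send_rows --pt "0.012 0.014 0 -0.0095 -0.119 0.0076 0.75" --pt "0.012 0.014 0 -0.0095 -0.119 0.0076 0.75" --pt "0.012 0.014 0 -0.0095 -0.119 0.0076 0.75" --pt "0.012 0.014 0 -0.0095 -0.119 0.0076 0.75" --pt "0.012 0.014 0 -0.0095 -0.119 0.0076 0.75"

```text
clock: 29.15
position: [0.5925, -0.1372, 0.2007]
tcp_rot: [0.976, 0.006, -0.216, -0.011]
ft_force: [-0.8, 0.1, 0.1]
grip_width: 0.751
finger_force: 0.0
```

Request:
send_rows --pt "0 0 0 -0.0022 -0.028 0.0018 0.75" --pt "0 0 0 -0.0022 -0.028 0.0018 0.75" --pt "0 0 0 -0.0022 -0.028 0.0018 0.75"

```text
clock: 29.45
position: [0.5923, -0.138, 0.1987]
tcp_rot: [0.955, 0.002, -0.298, -0.002]
ft_force: [-0.1, -0.3, 0.0]
grip_width: 0.75
finger_force: 0.0
```

```bash
python3 -c "
from h import *
go([.592,-.14,.0644],Rt(35))
bottles('w10')"
```

```text
at [ 0.5923 -0.138   0.1987] qpos [-0.27  0.75  1.17 -0.15  1.81  1.31] ft [-0.1 -0.3  0. ] w 0.750 t 29.4
row [0.508 0.018 0.737] [-0.0004 -0.0009  0.0008]
yel [ 55.5 108.2] 352 [0.596  0.1274 0.058 ] edge yaw -0.426 cap [0.498 0.094 0.042] yaw -2.807 size 0.046 0.017
yel [146.3 122.7] 453 [0.5782 0.0421 0.058 ] edge yaw -0.360 cap [0.498 0.094 0.042] yaw 2.569 size 0.038 0.021
yel [239.1 115.1] 492 [ 0.5868 -0.0547  0.058 ] edge yaw -0.158 cap [ 0.51  -0.03   0.042] yaw 2.834 size 0.032 0.018
yel [325.8 107.3] 868 [ 0.5957 -0.1401  0.058 ] edge yaw 0.045 cap [ 0.647 -0.139  0.042] yaw 0.031 size 0.029 0.03
yel [425.  121.1] 754 [ 0.5811 -0.2396  0.058 ] edge yaw 0.137 cap [ 0.632 -0.24   0.042] yaw -0.005 size 0.031 0.035
yel [520.4 105.8] 821 [ 0.6    -0.3282  0.058 ] edge yaw 0.485 cap [ 0.651 -0.323  0.042] yaw 0.099 size 0.04 0.033
```

Request:
send_rows --pt "0.2 0.018 0.29 0 0 0 0.75" --pt "0.4 0.018 0.57 0 0 0 0.75" --pt "0.508 0.018 0.737 0 0 0 0.75" --pt "0.508 0.018 0.737 0 0 0 0.75"

```text
clock: 29.9
position: [0.5899, -0.1419, 0.0648]
tcp_rot: [0.954, 0.0, -0.299, -0.001]
ft_force: [-0.8, 0.6, -1.0]
grip_width: 0.753
finger_force: 0.0
```

Request:
send_rows --pt "0.1 0 0.14 0 0 0 0.75" --pt "0.145 0 0.207 0 0 0 0.75" --pt "0.145 0 0.207 0 0 0 0.75"

```text
clock: 30.2
position: [0.5923, -0.1425, 0.0303]
tcp_rot: [0.955, -0.0, -0.297, 0.0]
ft_force: [-0.8, 0.6, 0.5]
grip_width: 0.753
finger_force: 0.0
```

Request:
send_rows --pt "0 0 0 0 0 0 0.3" --pt "0 0 0 0 0 0 0.3" --pt "0 0 0 0 0 0 0.3" --pt "0 0 0 0 0 0 0.3" --pt "0 0 0 0 0 0 0.3" --force 35

```text
clock: 30.7
position: [0.5928, -0.1426, 0.0305]
tcp_rot: [0.955, -0.0, -0.296, 0.001]
ft_force: [1.4, 1.5, 6.1]
grip_width: 0.478
finger_force: 35.0
```

Request:
send_rows --pt "-0.15 0 -0.22 0 0 0 0.3" --pt "-0.35 0 -0.5 0 0 0 0.3" --pt "-0.459 0 -0.655 0 0 0 0.3" --pt "-0.459 0 -0.655 0 0 0 0.3"

```text
clock: 31.1
position: [0.5929, -0.1428, 0.154]
tcp_rot: [0.956, -0.0, -0.293, 0.002]
ft_force: [-0.3, 0.3, -2.6]
grip_width: 0.476
finger_force: 35.0
```

Request:
send_rows --pt "0 0 0 0 0.0234 0 0.3" --pt "0 0 0 0 0.0468 0 0.3" --pt "0 0 0 0 0.07 0 0.3" --pt "0 0 0 0 0.0833 0 0.3" --pt "0 0 0 0 0.0833 0 0.3"

```text
clock: 31.6
position: [0.5898, -0.1424, 0.15]
tcp_rot: [0.999, -0.0, -0.039, 0.001]
ft_force: [0.4, 0.7, -0.8]
grip_width: 0.479
finger_force: 35.0
```

Request:
send_rows --pt "0 0 0 0 0.0234 0 0.3" --pt "0 0 0 0 0.0468 0 0.3" --pt "0 0 0 0 0.07 0 0.3" --pt "0 0 0 0 0.0833 0 0.3" --pt "0 0 0 0 0.0833 0 0.3"

```text
clock: 32.1
position: [0.59, -0.1418, 0.148]
tcp_rot: [0.976, 0.0, 0.219, -0.0]
ft_force: [-0.2, -0.5, -1.4]
grip_width: 0.482
finger_force: 35.0
```

```bash
python3 -c "
from h import *
go([.585,-.14,.15],Rt(-55))"
```

```text
at [ 0.59   -0.1418  0.148 ] qpos [-0.43  0.39  1.98  0.46  0.42  0.74] ft [-0.2 -0.5 -1.4] w 0.482 t 32.1
row [-0.024 -0.012 -0.026] [-0.0002  0.0826 -0.    ]
```

Request:
send_rows --pt "-0.024 -0.012 -0.026 0 0.0826 0 0.3" --pt "-0.024 -0.012 -0.026 0 0.0826 0 0.3" --pt "-0.024 -0.012 -0.026 0 0.0826 0 0.3" --pt "-0.024 -0.012 -0.026 0 0.0826 0 0.3" --pt "-0.024 -0.012 -0.026 0 0.0826 0 0.3"

```text
clock: 32.6
position: [0.591, -0.1249, 0.1494]
tcp_rot: [0.94, 0.015, 0.338, -0.039]
ft_force: [0.9, 1.4, -0.2]
grip_width: 0.481
finger_force: 35.0
```

```bash
python3 -c "
from h import *
go([.585,-.14,.15],Rt(-55))"
```

```text
at [ 0.591  -0.1249  0.1494] qpos [-0.51  0.39  2.14  1.51  0.39 -0.36] ft [ 0.9  1.4 -0.2] w 0.481 t 32.6
row [-0.028  0.098 -0.037] [-0.0134  0.043  -0.0015]
```

Request:
send_rows --pt "-0.028 0.098 -0.037 -0.0134 0.043 -0.0015 0.3" --pt "-0.028 0.098 -0.037 -0.0134 0.043 -0.0015 0.3" --pt "-0.028 0.098 -0.037 -0.0134 0.043 -0.0015 0.3" --pt "-0.028 0.098 -0.037 -0.0134 0.043 -0.0015 0.3" --pt "-0.028 0.098 -0.037 -0.0134 0.043 -0.0015 0.3"

```text
clock: 33.1
position: [0.5845, -0.1406, 0.1495]
tcp_rot: [0.887, -0.001, 0.462, 0.001]
ft_force: [-0.4, -0.2, -1.4]
grip_width: 0.478
finger_force: 35.0
```

```bash
python3 -c "
from h import *
go([.565,-.14,.06],Rt(-55))"
```

```text
at [ 0.5845 -0.1406  0.1495] qpos [-0.57  0.46  2.33  2.37  0.69 -1.28] ft [-0.4 -0.2 -1.4] w 0.478 t 33.1
row [-0.564 -0.004  0.235] [ 0.0005 -0.0002 -0.    ]
```

Request:
send_rows --pt "-0.2 0 0.09 0 0 0 0.3" --pt "-0.4 0 0.17 0 0 0 0.3" --pt "-0.564 0 0.235 0 0 0 0.3" --pt "-0.564 0 0.235 0 0 0 0.3"

```text
clock: 33.5
position: [0.5641, -0.1403, 0.0573]
tcp_rot: [0.888, -0.002, 0.46, -0.001]
ft_force: [0.3, 0.1, -0.8]
grip_width: 0.48
finger_force: 35.0
```

Request:
send_rows --pt "-0.03 0 0.02 0 0 0 0.3" --pt "-0.055 0 0.038 0 0 0 0.3" --pt "-0.055 0 0.038 0 0 0 0.3"

```text
clock: 33.8
position: [0.5636, -0.141, 0.0513]
tcp_rot: [0.887, -0.001, 0.461, 0.002]
ft_force: [-0.0, 0.7, -1.2]
grip_width: 0.48
finger_force: 35.0
```

Request:
send_rows --pt "-0.012 0 0.008 0 0 0 0.3" --pt "-0.012 0 0.008 0 0 0 0.3"

```text
clock: 34.0
position: [0.5629, -0.1411, 0.0489]
tcp_rot: [0.888, -0.001, 0.461, 0.003]
ft_force: [0.4, -0.0, 0.0]
grip_width: 0.478
finger_force: 35.0
```

Request:
send_rows --pt "-0.012 0 0.008 0 0 0 0.3" --pt "-0.012 0 0.008 0 0 0 0.3"

```text
clock: 34.2
position: [0.5626, -0.1412, 0.0462]
tcp_rot: [0.888, -0.001, 0.46, 0.002]
ft_force: [-0.5, -0.0, -1.4]
grip_width: 0.48
finger_force: 35.0
```

Request:
send_rows --pt "-0.01 0 0.007 0 0 0 0.3" --pt "-0.01 0 0.007 0 0 0 0.3"

```text
clock: 34.4
position: [0.5626, -0.1411, 0.0445]
tcp_rot: [0.888, -0.001, 0.461, 0.002]
ft_force: [-1.9, 0.5, 2.1]
grip_width: 0.482
finger_force: 35.0
```

Request:
send_rows --pt "-0.008 0 0.005 0 0 0 0.3" --pt "-0.008 0 0.005 0 0 0 0.3"

```text
clock: 34.6
position: [0.5625, -0.1411, 0.0443]
tcp_rot: [0.887, -0.001, 0.462, 0.003]
ft_force: [-10.0, 0.1, 15.3]
grip_width: 0.479
finger_force: 35.0
```

Request:
send_rows --pt "-0.005 0 0.003 0 0 0 0.3" --pt "-0.005 0 0.003 0 0 0 0.3"

```text
clock: 34.8
position: [0.5625, -0.1411, 0.0443]
tcp_rot: [0.887, -0.001, 0.462, 0.003]
ft_force: [-14.3, 0.4, 24.8]
grip_width: 0.478
finger_force: 35.0
```

Request:
send_rows --pt "0.015 0 -0.01 0 0 0 0.3" --pt "0.015 0 -0.01 0 0 0 0.5" --pt "0.015 0 -0.01 0 0 0 0.7" --pt "0.015 0 -0.01 0 0 0 0.72" --pt "0.015 0 -0.01 0 0 0 0.72"

```text
clock: 35.3
position: [0.5624, -0.1411, 0.0445]
tcp_rot: [0.888, -0.001, 0.46, 0.002]
ft_force: [0.2, 0.0, 0.3]
grip_width: 0.689
finger_force: 0.0
```

Request:
send_rows --pt "0 0 -0.2 0 0 0 0.72" --pt "0 0 -0.45 0 0 0 0.72" --pt "0 0 -0.5 0 0 0 0.72" --pt "0 0 -0.5 0 0 0 0.72"

```text
clock: 35.7
position: [0.501, -0.1414, 0.0884]
tcp_rot: [0.888, -0.002, 0.46, 0.003]
ft_force: [0.5, -0.2, 0.0]
grip_width: 0.722
finger_force: 0.0
```

Request:
send_rows --pt "0.2 0 -0.14 0 0 0 0.75" --pt "0.4 0 -0.28 0 0 0 0.75" --pt "0.6 0 -0.42 0 0 0 0.75" --pt "0.6 0 -0.42 0 0 0 0.75"

```text
clock: 36.1
position: [0.5034, -0.141, 0.2026]
tcp_rot: [0.886, 0.0, 0.463, 0.004]
ft_force: [0.2, -1.2, 0.9]
grip_width: 0.748
finger_force: 0.0
```

Request:
send_rows --pt "0.287 0.66 0.41 0 -0.0234 0 0.75" --pt "0.287 0.66 0.41 0 -0.0468 0 0.75" --pt "0.287 0.66 0.41 0 -0.07 0 0.75" --pt "0.287 0.66 0.41 0 -0.0934 0 0.75" --pt "0.287 0.66 0.41 0 -0.115 0 0.75"

```text
clock: 36.6
position: [0.56, -0.1959, 0.1929]
tcp_rot: [0.946, 0.013, 0.322, -0.036]
ft_force: [-0.6, 0.7, -0.1]
grip_width: 0.749
finger_force: 0.0
```

```bash
python3 -c "
from h import *
go([.578,-.24,.2],Rt(0))
ct=get_calibration('top');t=snapshot('top')
for n,c,z in (('yel',YEL,.058),('red',RED,.107)):
  for b in sorted(blobs(t,*c,box=(255,130,445,205)),key=lambda b:b[0][0]):print(n,b[0],b[1],onz(ct,[b[0]],z).round(4))"
```

```text
at [ 0.56   -0.1959  0.1929] qpos [-0.68  0.31  2.07  1.07  0.52 -0.03] ft [-0.6  0.7 -0.1] w 0.749 t 36.6
row [0.124 0.296 0.013] [-0.0117 -0.1042  0.0044]
yel [390.4 160.6] 63 [[ 0.5811 -0.2387  0.058 ]]
yel [416.4 154.6] 60 [[ 0.6007 -0.3274  0.058 ]]
red [303.7 169.3] 59 [[0.5469 0.0508 0.107 ]]
red [334.6 166.2] 59 [[ 0.5558 -0.0493  0.107 ]]
red [362.3 165.3] 53 [[ 0.5577 -0.1392  0.107 ]]
red [389.3 147. ] 28 [[ 0.6172 -0.229   0.107 ]]
```

Bottle 3 is standing. On to bottle 4.

Request:
send_rows --pt "0.124 0.296 0.013 -0.012 -0.104 0.0044 0.75" --pt "0.124 0.296 0.013 -0.012 -0.104 0.0044 0.75" --pt "0.124 0.296 0.013 -0.012 -0.104 0.0044 0.75" --pt "0.124 0.296 0.013 -0.012 -0.104 0.0044 0.75" --pt "0.124 0.296 0.013 -0.012 -0.104 0.0044 0.75"

```text
clock: 37.15
position: [0.5774, -0.2405, 0.2008]
tcp_rot: [0.999, 0.002, 0.045, -0.006]
ft_force: [0.5, 1.1, -1.1]
grip_width: 0.751
finger_force: 0.0
```

```bash
python3 -c "
from h import *
go([.578,-.24,.2],Rt(35))"
```

```text
at [ 0.5774 -0.2405  0.2008] qpos [-0.53  0.45  1.6   0.07  1.02  1.01] ft [ 0.5  1.1 -1.1] w 0.751 t 37.1
row [ 0.004 -0.003  0.006] [-0.0016 -0.1116  0.0012]
```

Request:
send_rows --pt "0.004 -0.003 0.006 -0.0016 -0.1116 0.0012 0.75" --pt "0.004 -0.003 0.006 -0.0016 -0.1116 0.0012 0.75" --pt "0.004 -0.003 0.006 -0.0016 -0.1116 0.0012 0.75" --pt "0.004 -0.003 0.006 -0.0016 -0.1116 0.0012 0.75" --pt "0.004 -0.003 0.006 -0.0016 -0.1116 0.0012 0.75"

```text
clock: 37.65
position: [0.5787, -0.2377, 0.1979]
tcp_rot: [0.953, 0.003, -0.302, -0.003]
ft_force: [-0.9, -0.3, 0.4]
grip_width: 0.747
finger_force: 0.0
```

Request:
send_rows --pt "0 0 0 0 0 0 0.75" --pt "0 0 0 0 0 0 0.75"

```text
clock: 37.85
position: [0.5781, -0.2388, 0.1985]
tcp_rot: [0.955, 0.002, -0.298, -0.002]
ft_force: [-1.0, -0.4, 0.6]
grip_width: 0.75
finger_force: 0.0
```

```bash
python3 -c "
from h import *
go([.578,-.24,.0644],Rt(35))
bottles('w11')"
```

```text
at [ 0.5781 -0.2388  0.1985] qpos [-0.39  0.77  1.14 -0.22  1.8   1.18] ft [-1.  -0.4  0.6] w 0.750 t 37.9
row [0.508 0.012 0.736] [-0.0004 -0.001   0.0008]
yel [ 47.8 112.5] 431 [0.5774 0.0377 0.058 ] edge yaw -0.520 cap [ 0.513 -0.006  0.042] yaw -2.543 size 0.044 0.02
yel [137.1 103.6] 477 [ 0.5861 -0.0588  0.058 ] edge yaw -0.375 cap [ 0.513 -0.006  0.042] yaw 2.521 size 0.039 0.019
yel [226.1 102.1] 508 [ 0.5871 -0.1458  0.058 ] edge yaw -0.185 cap [ 0.514 -0.119  0.042] yaw 2.787 size 0.033 0.017
yel [324.3 107.7] 861 [ 0.5813 -0.2394  0.058 ] edge yaw -0.074 cap [ 0.632 -0.242  0.042] yaw -0.054 size 0.03 0.03
yel [420.6  90.3] 967 [ 0.6003 -0.3281  0.058 ] edge yaw 0.271 cap [ 0.651 -0.325  0.042] yaw 0.060 size 0.034 0.03
```

Request:
send_rows --pt "0.2 0 0.29 0 0 0 0.75" --pt "0.4 0 0.57 0 0 0 0.75" --pt "0.508 0 0.737 0 0 0 0.75" --pt "0.508 0 0.737 0 0 0 0.75"

```text
clock: 38.3
position: [0.5754, -0.2389, 0.0635]
tcp_rot: [0.954, 0.001, -0.3, -0.002]
ft_force: [-0.1, -0.0, -0.5]
grip_width: 0.748
finger_force: 0.0
```

Request:
send_rows --pt "0.1 0 0.14 0 0 0 0.75" --pt "0.15 0 0.217 0 0 0 0.75" --pt "0.15 0 0.217 0 0 0 0.75"

```text
clock: 38.6
position: [0.5772, -0.2396, 0.0273]
tcp_rot: [0.955, 0.0, -0.298, -0.001]
ft_force: [0.7, 0.4, -0.1]
grip_width: 0.751
finger_force: 0.0
```

Request:
send_rows --pt "0 0 0 0 0 0 0.3" --pt "0 0 0 0 0 0 0.3" --pt "0 0 0 0 0 0 0.3" --pt "0 0 0 0 0 0 0.3" --pt "0 0 0 0 0 0 0.3" --force 35

```text
clock: 39.1
position: [0.5778, -0.2398, 0.0278]
tcp_rot: [0.955, 0.0, -0.297, 0.0]
ft_force: [1.1, 0.3, 5.1]
grip_width: 0.487
finger_force: 34.7
```

Request:
send_rows --pt "-0.15 0 -0.22 0 0 0 0.3" --pt "-0.35 0 -0.5 0 0 0 0.3" --pt "-0.459 0 -0.655 0 0 0 0.3" --pt "-0.459 0 -0.655 0 0 0 0.3"

```text
clock: 39.5
position: [0.5782, -0.2403, 0.1513]
tcp_rot: [0.956, 0.0, -0.294, 0.001]
ft_force: [-0.1, 0.6, -1.8]
grip_width: 0.484
finger_force: 34.7
```

Request:
send_rows --pt "0 0 0 0 0.0234 0 0.3" --pt "0 0 0 0 0.0468 0 0.3" --pt "0 0 0 0 0.07 0 0.3" --pt "0 0 0 0 0.0833 0 0.3" --pt "0 0 0 0 0.0833 0 0.3"

```text
clock: 40.0
position: [0.575, -0.2397, 0.147]
tcp_rot: [0.999, -0.0, -0.04, -0.001]
ft_force: [-0.1, 0.2, -0.5]
grip_width: 0.485
finger_force: 34.7
```

Request:
send_rows --pt "0 0 0 0 0.0234 0 0.3" --pt "0 0 0 0 0.0468 0 0.3" --pt "0 0 0 0 0.07 0 0.3" --pt "0 0 0 0 0.0833 0 0.3" --pt "0 0 0 0 0.0833 0 0.3"

```text
clock: 40.5
position: [0.5753, -0.2391, 0.1451]
tcp_rot: [0.976, -0.0, 0.218, -0.002]
ft_force: [-0.5, -0.1, -1.3]
grip_width: 0.486
finger_force: 34.7
```

Request:
send_rows --pt "0 0 0 0 0.0234 0 0.3" --pt "0 0 0 0 0.0468 0 0.3" --pt "0 0 0 0 0.07 0 0.3" --pt "0 0 0 0 0.0833 0 0.3" --pt "0 0 0 0 0.0833 0 0.3"

```text
clock: 41.0
position: [0.5798, -0.2295, 0.1448]
tcp_rot: [0.927, 0.01, 0.374, -0.028]
ft_force: [0.2, 1.0, -1.7]
grip_width: 0.481
finger_force: 34.7
```

```bash
python3 -c "
from h import *
go([.583,-.239,.15],Rt(-55))"
```

```text
at [ 0.5798 -0.2295  0.1448] qpos [-0.73  0.45  2.11  1.58  0.53 -0.6 ] ft [ 0.2  1.  -1.7] w 0.481 t 41.0
row [ 0.039  0.062 -0.014] [-0.0094  0.0307 -0.0013]
```

Request:
send_rows --pt "0.039 0.062 -0.014 -0.0094 0.0307 -0.0013 0.3" --pt "0.039 0.062 -0.014 -0.0094 0.0307 -0.0013 0.3" --pt "0.039 0.062 -0.014 -0.0094 0.0307 -0.0013 0.3" --pt "0.039 0.062 -0.014 -0.0094 0.0307 -0.0013 0.3" --pt "0.039 0.062 -0.014 -0.0094 0.0307 -0.0013 0.3"

```text
clock: 41.5
position: [0.5823, -0.2391, 0.1497]
tcp_rot: [0.888, -0.0, 0.46, 0.0]
ft_force: [1.0, -0.4, -2.0]
grip_width: 0.485
finger_force: 34.6
```

Request:
send_rows --pt "-0.2 0 0.09 0 0 0 0.3" --pt "-0.4 0 0.18 0 0 0 0.3" --pt "-0.57 0 0.255 0 0 0 0.3" --pt "-0.57 0 0.255 0 0 0 0.3" --pt "-0.57 0 0.255 0 0 0 0.3"

```text
clock: 42.0
position: [0.5638, -0.2396, 0.0583]
tcp_rot: [0.888, -0.001, 0.46, 0.001]
ft_force: [0.0, -0.8, -1.7]
grip_width: 0.484
finger_force: 34.6
```

```bash
python3 -c "
from h import *
go([.564,-.239,.048],Rt(-55))"
```

```text
at [ 0.5638 -0.2396  0.0583] qpos [-0.81  0.71  2.3   2.26  0.87 -1.44] ft [ 0.  -0.8 -1.7] w 0.484 t 42.0
row [-0.055 -0.004  0.041] [ 0.0004  0.0005 -0.0001]
```

Request:
send_rows --pt "-0.03 0 0.02 0 0 0 0.3" --pt "-0.055 0 0.04 0 0 0 0.3" --pt "-0.055 0 0.04 0 0 0 0.3"

```text
clock: 42.3
position: [0.5634, -0.2399, 0.0482]
tcp_rot: [0.888, -0.001, 0.461, 0.002]
ft_force: [-0.5, 0.1, -1.9]
grip_width: 0.486
finger_force: 34.6
```

Request:
send_rows --pt "-0.01 0 0.007 0 0 0 0.3" --pt "-0.01 0 0.007 0 0 0 0.3"

```text
clock: 42.5
position: [0.5631, -0.2399, 0.0461]
tcp_rot: [0.888, -0.001, 0.46, 0.002]
ft_force: [-0.3, -0.3, -1.5]
grip_width: 0.485
finger_force: 34.6
```

Request:
send_rows --pt "-0.008 0 0.005 0 0 0 0.3" --pt "-0.008 0 0.005 0 0 0 0.3"

```text
clock: 42.7
position: [0.5629, -0.2399, 0.0447]
tcp_rot: [0.888, -0.001, 0.46, 0.002]
ft_force: [-1.1, 0.3, 1.2]
grip_width: 0.485
finger_force: 34.7
```

Request:
send_rows --pt "-0.005 0 0.003 0 0 0 0.3" --pt "-0.005 0 0.003 0 0 0 0.3"

```text
clock: 42.9
position: [0.5629, -0.2398, 0.0445]
tcp_rot: [0.887, -0.001, 0.461, 0.002]
ft_force: [-6.2, 0.6, 9.0]
grip_width: 0.486
finger_force: 34.7
```

Request:
send_rows --pt "0 0 0 0 0 0 0.45" --pt "0 0 0 0 0 0 0.55" --pt "0 0 0 0 0 0 0.7" --pt "0 0 0 0 0 0 0.72" --pt "0 0 0 0 0 0 0.72"

```text
clock: 43.4
position: [0.5629, -0.2399, 0.0435]
tcp_rot: [0.888, -0.001, 0.46, 0.002]
ft_force: [0.1, 0.1, 0.0]
grip_width: 0.703
finger_force: 0.0
```

Request:
send_rows --pt "0 0 -0.2 0 0 0 0.72" --pt "0 0 -0.45 0 0 0 0.72" --pt "0 0 -0.5 0 0 0 0.72" --pt "0 0 -0.5 0 0 0 0.72"

```text
clock: 43.8
position: [0.5013, -0.2403, 0.0875]
tcp_rot: [0.888, -0.002, 0.461, 0.003]
ft_force: [0.6, -0.3, -0.4]
grip_width: 0.72
finger_force: 0.0
```

Request:
send_rows --pt "0.2 0 -0.14 0 0 0 0.75" --pt "0.4 0 -0.28 0 0 0 0.75" --pt "0.6 0 -0.42 0 0 0 0.75" --pt "0.6 0 -0.42 0 0 0 0.75"

```text
clock: 44.2
position: [0.5036, -0.2399, 0.2009]
tcp_rot: [0.887, 0.0, 0.462, 0.004]
ft_force: [0.4, -0.4, -1.1]
grip_width: 0.751
finger_force: 0.0
```

Request:
send_rows --pt "0.36 0.587 0.513 0 -0.0234 0 0.75" --pt "0.36 0.587 0.513 0 -0.0468 0 0.75" --pt "0.36 0.587 0.513 0 -0.07 0 0.75" --pt "0.36 0.587 0.513 0 -0.0934 0 0.75" --pt "0.36 0.587 0.513 0 -0.115 0 0.75"

```text
clock: 44.7
position: [0.5831, -0.3039, 0.1925]
tcp_rot: [0.954, 0.012, 0.298, -0.027]
ft_force: [-0.6, 0.8, 0.3]
grip_width: 0.752
finger_force: 0.0
```

```bash
python3 -c "
from h import *
go([.597,-.328,.2],Rt(0))
ct=get_calibration('top');t=snapshot('top')
for n,c,z in (('yel',YEL,.058),('red',RED,.107)):
  for b in sorted(blobs(t,*c,box=(255,130,445,205)),key=lambda b:b[0][0]):print(n,b[0],b[1],onz(ct,[b[0]],z).round(4))"
```

```text
at [ 0.5831 -0.3039  0.1925] qpos [-0.79  0.41  1.86  0.84  0.64  0.12] ft [-0.6  0.8  0.3] w 0.752 t 44.7
row [0.104 0.161 0.002] [-0.0088 -0.0965  0.0037]
yel [416.6 154.4] 57 [[ 0.6014 -0.3281  0.058 ]]
red [303.7 169.4] 58 [[0.5465 0.0508 0.107 ]]
red [334.6 166.3] 61 [[ 0.5554 -0.0493  0.107 ]]
red [362.5 165.7] 60 [[ 0.5564 -0.1398  0.107 ]]
red [392.  166.2] 59 [[ 0.5537 -0.2357  0.107 ]]
red [413.7 141.4] 14 [[ 0.6352 -0.3099  0.107 ]]
```

Request:
send_rows --pt "0.104 0.161 0.002 -0.009 -0.0965 0.0037 0.75" --pt "0.104 0.161 0.002 -0.009 -0.0965 0.0037 0.75" --pt "0.104 0.161 0.002 -0.009 -0.0965 0.0037 0.75" --pt "0.104 0.161 0.002 -0.009 -0.0965 0.0037 0.75" --pt "0.104 0.161 0.002 -0.009 -0.0965 0.0037 0.75"

```text
clock: 45.25
position: [0.5973, -0.3272, 0.2005]
tcp_rot: [1.0, 0.0, -0.001, 0.001]
ft_force: [-1.0, 0.1, -0.6]
grip_width: 0.75
finger_force: 0.0
```

```bash
python3 -c "
from h import *
go([.597,-.328,.2],Rt(35))
ct,cs=get_calibration('top'),get_calibration('scene')
print(onz(ct,[(440,213)],.09),onz(ct,[(434,215)],0),'scene',onz(cs,[(151,232)],.09),onz(cs,[(160,249)],0))"
```

```text
at [ 0.5973 -0.3272  0.2005] qpos [-0.6   0.56  1.39 -0.    1.19  0.98] ft [-1.   0.1 -0.6] w 0.750 t 45.2
row [-0.002  0.005  0.003] [ 0.0004 -0.0969 -0.0001]
[[ 0.40053427 -0.39120529  0.09      ]] [[ 0.40042774 -0.39300459  0.        ]] scene [[ 0.40446582 -0.38519086  0.09      ]] [[ 0.39520846 -0.39260559  0.        ]]
```

Request:
send_rows --pt "-0.006 0.005 0.003 0 -0.1165 0 0.75" --pt "-0.006 0.005 0.003 0 -0.1165 0 0.75" --pt "-0.006 0.005 0.003 0 -0.1165 0 0.75" --pt "-0.006 0.005 0.003 0 -0.1165 0 0.75" --pt "-0.006 0.005 0.003 0 -0.1165 0 0.75"

```text
clock: 45.75
position: [0.596, -0.3272, 0.199]
tcp_rot: [0.933, 0.001, -0.36, -0.001]
ft_force: [-0.4, -0.2, -0.0]
grip_width: 0.748
finger_force: 0.0
```

Request:
send_rows --pt "0 0 0 0 0 0 0.75" --pt "0 0 0 0 0 0 0.75"

```text
clock: 45.95
position: [0.5955, -0.3281, 0.1983]
tcp_rot: [0.934, 0.0, -0.356, -0.0]
ft_force: [-0.1, -0.4, 0.1]
grip_width: 0.746
finger_force: 0.0
```

```bash
python3 -c "
from h import *
go([.596,-.328,.0695],Rt(42))
bottles('w12')"
```

```text
at [ 0.5955 -0.3281  0.1983] qpos [-0.47  0.92  0.88 -0.34  2.    1.07] ft [-0.1 -0.4  0.1] w 0.746 t 46.0
row [0.574 0.    0.639] [-0.0001 -0.0008  0.0001]
yel [ 51.7 104.1] 543 [ 0.5882 -0.0638  0.058 ] edge yaw -0.591 cap [ 0.501 -0.094  0.042] yaw -2.810 size 0.04 0.026
yel [137.3 102. ] 563 [ 0.589  -0.1504  0.058 ] edge yaw -0.415 cap [ 0.501 -0.094  0.042] yaw 2.567 size 0.036 0.024
yel [232.8 102.8] 572 [ 0.587  -0.2421  0.058 ] edge yaw -0.192 cap [ 0.499 -0.215  0.042] yaw 2.845 size 0.032 0.022
yel [322.9  90.9] 917 [ 0.6    -0.3279  0.058 ] edge yaw 0.041 cap [ 0.652 -0.327  0.042] yaw 0.015 size 0.029 0.03
```

Request:
send_rows --pt "0.22 0 0.25 0 0 0 0.75" --pt "0.44 0 0.5 0 0 0 0.75" --pt "0.574 0 0.639 0 0 0 0.75" --pt "0.574 0 0.639 0 0 0 0.75"

```text
clock: 46.4
position: [0.5938, -0.3289, 0.0699]
tcp_rot: [0.934, -0.001, -0.357, -0.001]
ft_force: [0.2, -0.1, -0.9]
grip_width: 0.752
finger_force: 0.0
```

Request:
send_rows --pt "0.1 0 0.11 0 0 0 0.75" --pt "0.178 0 0.198 0 0 0 0.75" --pt "0.178 0 0.198 0 0 0 0.75"

```text
clock: 46.7
position: [0.5947, -0.3292, 0.0308]
tcp_rot: [0.934, -0.001, -0.357, 0.0]
ft_force: [-0.5, -0.1, -0.8]
grip_width: 0.75
finger_force: 0.0
```

Request:
send_rows --pt "0 0 0 0 0 0 0.3" --pt "0 0 0 0 0 0 0.3" --pt "0 0 0 0 0 0 0.3" --pt "0 0 0 0 0 0 0.3" --pt "0 0 0 0 0 0 0.3" --force 35

```text
clock: 47.2
position: [0.5957, -0.3295, 0.0332]
tcp_rot: [0.935, -0.001, -0.356, 0.001]
ft_force: [1.4, 0.5, 3.4]
grip_width: 0.48
finger_force: 35.0
```

Request:
send_rows --pt "-0.2 0 -0.22 0 0 0 0.3" --pt "-0.4 0 -0.44 0 0 0 0.3" --pt "-0.535 0 -0.594 0 0 0 0.3" --pt "-0.535 0 -0.594 0 0 0 0.3"

```text
clock: 47.6
position: [0.5961, -0.3299, 0.1574]
tcp_rot: [0.936, -0.002, -0.353, 0.003]
ft_force: [1.0, -0.3, -1.4]
grip_width: 0.478
finger_force: 35.0
```

Request:
send_rows --pt "0 0 0 0 0.0234 0 0.3" --pt "0 0 0 0 0.0468 0 0.3" --pt "0 0 0 0 0.07 0 0.3" --pt "0 0 0 0 0.0833 0 0.3" --pt "0 0 0 0 0.0833 0 0.3"

```text
clock: 48.1
position: [0.5934, -0.3295, 0.1534]
tcp_rot: [0.995, -0.002, -0.101, 0.001]
ft_force: [0.0, -0.3, -1.7]
grip_width: 0.475
finger_force: 35.0
```

Request:
send_rows --pt "0 0 0 0 0.0234 0 0.3" --pt "0 0 0 0 0.0468 0 0.3" --pt "0 0 0 0 0.07 0 0.3" --pt "0 0 0 0 0.0833 0 0.3" --pt "0 0 0 0 0.0833 0 0.3"

```text
clock: 48.6
position: [0.5933, -0.3288, 0.1509]
tcp_rot: [0.988, -0.001, 0.157, 0.0]
ft_force: [0.9, 0.4, -0.4]
grip_width: 0.481
finger_force: 35.0
```

Request:
send_rows --pt "0 0 0 0 0.0234 0 0.3" --pt "0 0 0 0 0.0468 0 0.3" --pt "0 0 0 0 0.07 0 0.3" --pt "0 0 0 0 0.0833 0 0.3" --pt "0 0 0 0 0.0833 0 0.3"

```text
clock: 49.1
position: [0.5987, -0.322, 0.1509]
tcp_rot: [0.928, 0.007, 0.372, -0.014]
ft_force: [-0.1, 1.4, -1.4]
grip_width: 0.478
finger_force: 35.0
```

```bash
python3 -c "
from h import *
go([.59,-.325,.15],Rt(-48))"
```

```text
at [ 0.5987 -0.322   0.1509] qpos [-0.83  0.5   1.95  1.35  0.57 -0.43] ft [-0.1  1.4 -1.4] w 0.478 t 49.1
row [-0.046  0.019 -0.036] [-0.0049  0.012   0.0002]
```

Request:
send_rows --pt "-0.046 0.019 -0.036 -0.005 0.012 0 0.3" --pt "-0.046 0.019 -0.036 -0.005 0.012 0 0.3" --pt "-0.046 0.019 -0.036 -0.005 0.012 0 0.3" --pt "-0.046 0.019 -0.036 -0.005 0.012 0 0.3"

```text
clock: 49.5
position: [0.5896, -0.3252, 0.1501]
tcp_rot: [0.914, 0.0, 0.405, 0.001]
ft_force: [0.6, -0.2, -2.1]
grip_width: 0.481
finger_force: 35.0
```

Request:
send_rows --pt "-0.2 0 0.12 0 0 0 0.3" --pt "-0.4 0 0.25 0 0 0 0.3" --pt "-0.54 0 0.347 0 0 0 0.3" --pt "-0.54 0 0.347 0 0 0 0.3" --pt "-0.54 0 0.347 0 0 0 0.3"

```text
clock: 50.0
position: [0.5732, -0.3257, 0.0557]
tcp_rot: [0.914, -0.001, 0.405, 0.001]
ft_force: [1.1, -0.4, -1.7]
grip_width: 0.48
finger_force: 35.0
```

```bash
python3 -c "
from h import *
go([.574,-.325,.0455],Rt(-48))"
```

```text
at [ 0.5732 -0.3257  0.0557] qpos [-0.88  0.68  2.1   1.91  0.65 -1.1 ] ft [ 1.1 -0.4 -1.7] w 0.480 t 50.0
row [-0.047 -0.005  0.049] [0.0005 0.0005 0.    ]
```

Request:
send_rows --pt "-0.025 0 0.025 0 0 0 0.3" --pt "-0.045 0 0.045 0 0 0 0.3" --pt "-0.045 0 0.045 0 0 0 0.3"

```text
clock: 50.3
position: [0.573, -0.3258, 0.0461]
tcp_rot: [0.914, -0.001, 0.405, 0.002]
ft_force: [-0.3, -0.7, -0.9]
grip_width: 0.481
finger_force: 35.0
```

Request:
send_rows --pt "-0.008 0 0.007 0 0 0 0.3" --pt "-0.008 0 0.007 0 0 0 0.3"

```text
clock: 50.5
position: [0.5727, -0.3258, 0.0443]
tcp_rot: [0.914, -0.001, 0.405, 0.002]
ft_force: [0.1, -0.3, -1.4]
grip_width: 0.479
finger_force: 35.0
```

Request:
send_rows --pt "-0.007 0 0.006 0 0 0 0.3" --pt "-0.007 0 0.006 0 0 0 0.3"

```text
clock: 50.7
position: [0.5727, -0.3259, 0.043]
tcp_rot: [0.914, -0.001, 0.405, 0.002]
ft_force: [-0.3, -0.2, 0.7]
grip_width: 0.481
finger_force: 35.0
```

Request:
send_rows --pt "-0.005 0 0.004 0 0 0 0.3" --pt "-0.005 0 0.004 0 0 0 0.3"

```text
clock: 50.9
position: [0.5728, -0.3259, 0.0428]
tcp_rot: [0.914, -0.001, 0.406, 0.002]
ft_force: [-5.2, 1.4, 7.5]
grip_width: 0.478
finger_force: 35.0
```

Request:
send_rows --pt "0 0 0 0 0 0 0.45" --pt "0 0 0 0 0 0 0.55" --pt "0 0 0 0 0 0 0.7" --pt "0 0 0 0 0 0 0.72" --pt "0 0 0 0 0 0 0.72"

```text
clock: 51.4
position: [0.5725, -0.3258, 0.0417]
tcp_rot: [0.914, -0.001, 0.405, 0.002]
ft_force: [-0.4, 0.1, -0.0]
grip_width: 0.703
finger_force: 0.0
```

Request:
send_rows --pt "0 0 -0.2 0 0 0 0.72" --pt "0 0 -0.45 0 0 0 0.72" --pt "0 0 -0.5 0 0 0 0.72" --pt "0 0 -0.5 0 0 0 0.72"

```text
clock: 51.8
position: [0.5168, -0.3262, 0.0931]
tcp_rot: [0.914, -0.001, 0.405, 0.003]
ft_force: [1.3, 0.3, -1.2]
grip_width: 0.721
finger_force: 0.0
```

Request:
send_rows --pt "0.2 0 -0.18 0 0 0 0.6" --pt "0.4 0 -0.36 0 0 0 0.6" --pt "0.6 0 -0.54 0 0 0 0.6" --pt "0.6 0 -0.54 0 0 0 0.6"

```text
clock: 52.2
position: [0.5193, -0.326, 0.2177]
tcp_rot: [0.913, 0.0, 0.407, 0.004]
ft_force: [0.1, -0.3, -1.1]
grip_width: 0.6
finger_force: 0.0
```

```bash
python3 -c "
from h import *
go([.55,-.2,.3],Rt(0))
ct=get_calibration('top');t=snapshot('top');s=snapshot('scene')
for n,c,z in (('yel',YEL,.058),('red',RED,.107),('blu',BLU,.107)):
  for b in sorted(blobs(t,*c,box=(255,130,445,205)),key=lambda b:b[0][0]):print(n,b[0],b[1],onz(ct,[b[0]],z).round(4))
g=[b for b in blobs(t,*GRN,box=(255,130,445,205),amin=300)]
for b in g: print('green',onz(ct,cv2.boxPoints(b[2]),.012).round(3))
cv2.imwrite('pics/s13.png',cv2.resize(s[140:340,150:500],(800,457),interpolation=cv2.INTER_CUBIC)[:,:,::-1])"
```

```text
at [ 0.5193 -0.326   0.2177] qpos [-0.98  0.33  2.08  1.36  0.68 -0.51] ft [ 0.1 -0.3 -1.1] w 0.600 t 52.2
row [ 0.548 -0.836 -0.221] [ 1.400e-03 -1.334e-01  1.000e-04]
red [303.8 169.3] 60 [[0.5469 0.0504 0.107 ]]
red [334.6 166.2] 60 [[ 0.5558 -0.0493  0.107 ]]
red [362.5 165.7] 60 [[ 0.5564 -0.1398  0.107 ]]
red [392.  166.1] 57 [[ 0.554  -0.2357  0.107 ]]
red [418.5 160.8] 46 [[ 0.5706 -0.3232  0.107 ]]
blu [277.4 164.2] 56 [[0.5647 0.1358 0.107 ]]
green [[ 0.607  0.179  0.012]
 [ 0.601 -0.342  0.012]
 [ 0.504 -0.339  0.012]
 [ 0.51   0.179  0.012]]
```

View pics/s13.png

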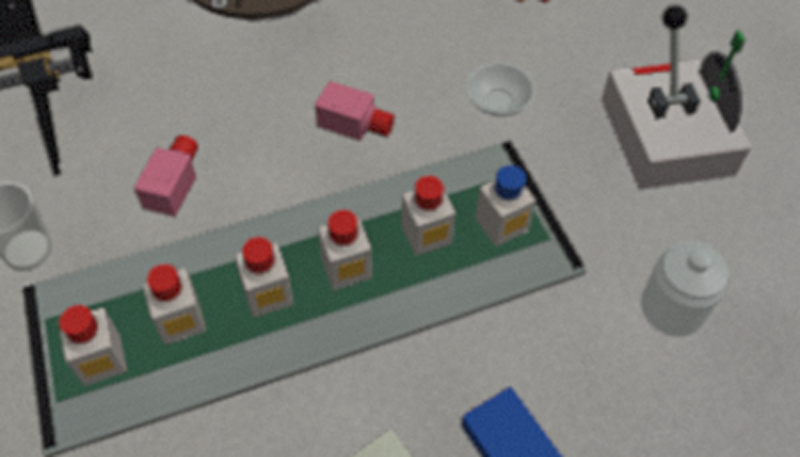

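All six bottles stand on the strip. In crop pixels the caps run from (80,322) to (510,182), and the lever is still at idle. Now I'll go to the lever, over the top at a safe height.

Request:
send_rows --pt "0.5 -0.6 -0.5 0 -0.119 0 0.2" --pt "0.5 -0.6 -0.5 0 -0.119 0 0.2" --pt "0.5 -0.6 -0.5 0 -0.119 0 0.2" --pt "0.5 -0.6 -0.5 0 -0.119 0 0.2" --pt "0.5 -0.6 -0.5 0 -0.119 0 0.2"

```text
clock: 52.8
position: [0.516, -0.237, 0.3066]
tcp_rot: [0.974, 0.014, 0.224, -0.024]
ft_force: [0.6, -0.2, 0.2]
grip_width: 0.24
finger_force: 0.0
```

```bash
python3 -c "
from h import *
go([.5,-.15,.32],Rt(0))"
```

```text
at [ 0.516  -0.237   0.3066] qpos [-0.72  0.16  1.81  0.43  0.9   0.59] ft [ 0.6 -0.2  0.2] w 0.240 t 52.8
row [-0.047 -0.587 -0.096] [-0.0078 -0.0721  0.0044]
```

Request:
send_rows --pt "-0.047 -0.587 -0.096 -0.008 -0.072 0.0044 0" --pt "-0.047 -0.587 -0.096 -0.008 -0.072 0.0044 0" --pt "-0.047 -0.587 -0.096 -0.008 -0.072 0.0044 0" --pt "-0.047 -0.587 -0.096 -0.008 -0.072 0.0044 0" --pt "-0.047 -0.587 -0.096 -0.008 -0.072 0.0044 0"

```text
clock: 53.3
position: [0.5015, -0.1493, 0.3186]
tcp_rot: [1.0, 0.002, 0.001, 0.0]
ft_force: [-0.2, -0.2, -0.5]
grip_width: 0.006
finger_force: 0.0
```

Request:
send_rows --pt "0 -1 0 0 0 0 0" --pt "0 -1 0 0 0 0 0" --pt "0 -1 0 0 0 0 0" --pt "0 -1 0 0 0 0 0"

```text
clock: 53.7
position: [0.4996, 0.0038, 0.3195]
tcp_rot: [1.0, 0.003, 0.003, 0.0]
ft_force: [-0.6, -0.3, 0.1]
grip_width: 0.004
finger_force: 0.0
```

Request:
send_rows --pt "0 -1 0 0 0 0 0" --pt "0 -1 0 0 0 0 0" --pt "0 -1 0 0 0 0 0" --pt "0 -1 0 0 0 0 0"

```text
clock: 54.1
position: [0.4998, 0.1532, 0.3187]
tcp_rot: [1.0, 0.002, 0.002, 0.001]
ft_force: [1.0, -0.9, -0.0]
grip_width: 0.005
finger_force: 0.0
```

Request:
send_rows --pt "-0.3 -1 0 0 0 0 0" --pt "-0.3 -1 0 0 0 0 0" --pt "-0.3 -1 0 0 0 0 0" --pt "-0.3 -1 0 0 0 0 0"

```text
clock: 54.5
position: [0.4541, 0.3019, 0.3179]
tcp_rot: [1.0, 0.002, 0.002, 0.001]
ft_force: [-0.1, -0.4, -0.5]
grip_width: 0.006
finger_force: 0.0
```

Request:
send_rows --pt "-0.35 -0.7 0 0 0 0.0326 0" --pt "-0.35 -0.7 0 0 0 0.0326 0" --pt "-0.35 -0.7 0 0 0 0.0326 0" --pt "-0.35 -0.7 0 0 0 0.0326 0"

```text
clock: 54.9
position: [0.4024, 0.4049, 0.3172]
tcp_rot: [0.995, -0.101, 0.002, 0.002]
ft_force: [-0.0, 0.5, 0.7]
grip_width: 0.006
finger_force: 0.0
```

```bash
python3 -c "
from h import *
go([.399,.409,.3],Rt(0,-.205))"
```

```text
at [0.4024 0.4049 0.3172] qpos [ 0.68  0.31  1.5  -0.01  1.33  2.45] ft [-0.   0.5  0.7] w 0.006 t 54.9
row [-0.029 -0.022  0.115] [ 0.0004 -0.0008  0.0004]
```

Request:
send_rows --pt "-0.029 -0.022 0.115 0 0 0 0" --pt "-0.029 -0.022 0.115 0 0 0 0"

```text
clock: 55.1
position: [0.3998, 0.4064, 0.299]
tcp_rot: [0.995, -0.103, 0.002, 0.003]
ft_force: [0.7, 0.4, 0.0]
grip_width: 0.005
finger_force: 0.0
```

Request:
send_rows --pt "0 0 0.3 0 0 0 0" --pt "0 0 0.6 0 0 0 0" --pt "0 0 0.85 0 0 0 0" --pt "0 0 1 0 0 0 0" --pt "0 0 1 0 0 0 0"

```text
clock: 55.6
position: [0.4006, 0.4054, 0.1487]
tcp_rot: [0.995, -0.103, 0.002, 0.003]
ft_force: [-0.8, -0.1, -0.4]
grip_width: -0.002
finger_force: 0.0
```

Request:
send_rows --pt "0.13 0 0 0 0 0 0" --pt "0.24 0 0 0 0 0 0" --pt "0.34 0 0 0 0 0 0" --pt "0.44 0 0 0 0 0 0" --pt "0.52 0 0 0 0 0 0"

```text
clock: 56.1
position: [0.4786, 0.3912, 0.1522]
tcp_rot: [0.995, -0.103, 0.004, 0.001]
ft_force: [-0.1, -0.4, 0.2]
grip_width: 0.007
finger_force: 0.0
```

```bash
python3 -c "
from h import *
C=np.array([.512,.3857]);u=-.0185
go([.512+u*.979,.3857-u*.203,.15],Rt(0,-.205))"
```

```text
at [0.4786 0.3912 0.1522] qpos [ 0.58  0.52  1.62 -0.01  1.    2.36] ft [-0.1 -0.4  0.2] w 0.007 t 56.1
row [ 0.102 -0.009  0.016] [ 0.0003 -0.0013 -0.0002]
```

Request:
send_rows --pt "0.04 -0.009 0.01 0 0 0 0" --pt "0.07 -0.009 0.01 0 0 0 0" --pt "0.09 -0.009 0.01 0 0 0 0" --pt "0.09 -0.009 0.01 0 0 0 0"

```text
clock: 56.5
position: [0.4904, 0.3903, 0.1504]
tcp_rot: [0.995, -0.102, 0.003, 0.002]
ft_force: [0.4, 0.6, -0.4]
grip_width: 0.002
finger_force: 0.0
```

```bash
python3 -c "
from h import *
C=np.array([.512,.3857]);u=-.0185
go([.512+u*.979,.3857-u*.203,.15],Rt(0,-.205))
s=snapshot('scene');np.save('pics/s14.npy',s)
h=cv2.cvtColor(s,cv2.COLOR_RGB2GRAY)[140:200,435:500]
print(cv2.HoughCircles(cv2.resize(h,None,fx=4,fy=4,interpolation=cv2.INTER_CUBIC),cv2.HOUGH_GRADIENT,1,40,param1=80,param2=12,minRadius=14,maxRadius=28))"
```

```text
at [0.4904 0.3903 0.1504] qpos [ 0.57  0.53  1.6  -0.01  1.01  2.35] ft [ 0.4  0.6 -0.4] w 0.002 t 56.5
row [0.024 0.001 0.003] [ 0.0004 -0.0011 -0.    ]
[[[ 40.5  30.5  20.7]
  [112.5 119.5  27.4]
  [ 43.5 201.5  18.8]
  [134.5  70.5  26.3]
  [  7.5 100.5  25.2]
  [ 65.5 161.5  16.1]
  [158.5 107.5  18.2]]]
```

Request:
send_rows --pt "-0.2 0 0 0 0 0 0" --pt "-0.25 0 -0.2 0 0 0 0" --pt "-0.25 0 -0.6 0 0 0 0" --pt "-0.25 0 -1 0 0 0 0" --pt "-0.25 0 -1 0 0 0 0"

```text
clock: 57.05
position: [0.4528, 0.3993, 0.3053]
tcp_rot: [0.995, -0.102, 0.006, -0.001]
ft_force: [0.5, -0.3, -0.9]
grip_width: 0.005
finger_force: 0.0
```

Request:
send_rows --pt "0.1 1 -0.1 0 0 0 0" --pt "0.1 1 -0.1 0 0 0 0" --pt "0.1 1 -0.1 0 0 0 0" --pt "0.1 1 -0.1 0 0 0 0" --pt "0.1 1 -0.1 0 0 0 0"

```text
clock: 57.55
position: [0.4365, 0.2481, 0.3163]
tcp_rot: [0.995, -0.103, 0.004, 0.001]
ft_force: [0.3, 1.0, -0.4]
grip_width: 0.006
finger_force: 0.0
```

```bash
python3 -c "
from h import *
go([.474,.24,.314],Rt(0,-.205))
w=snapshot('wrist');s=snapshot('scene');np.save('pics/w15.npy',w);np.save('pics/s15.npy',s)
cv2.imwrite('pics/w15.png',np.hstack([cv2.resize(w[60:235,80:300],None,fx=2,fy=2,interpolation=cv2.INTER_CUBIC),cv2.resize(s[130:217,415:495],(322,350),interpolation=cv2.INTER_CUBIC)])[:,:,::-1])
print(get_calibration('wrist')['pose'].round(3).tolist())"
```

```text
at [0.4365 0.2481 0.3163] qpos [ 0.39  0.2   1.66 -0.01  1.28  2.17] ft [ 0.3  1.  -0.4] w 0.006 t 57.5
row [0.255 0.002 0.018] [ 0.0003 -0.0013 -0.0003]
[[-0.203, -0.953, -0.225, 0.5], [-0.979, 0.198, 0.044, 0.236], [0.003, 0.23, -0.973, 0.512], [0.0, 0.0, 0.0, 1.0]]
```

View pics/w15.png

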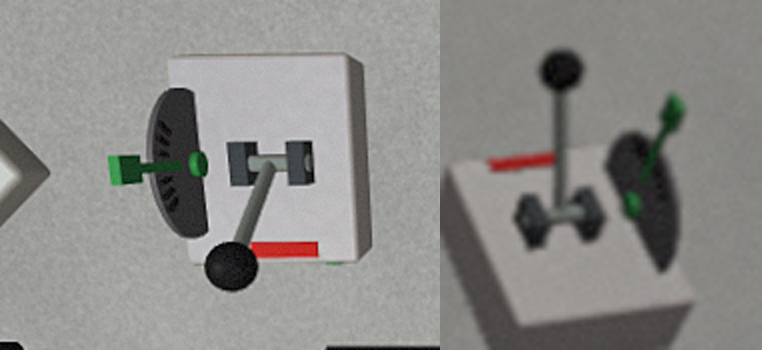

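The ball is still at idle, at wrist pixel (195,193) and scene pixel (445,147). I'll check numerically what the push did.

Run:
```python
from h import *
cs,cw=get_calibration("scene"),get_calibration("wrist")
ux=np.array([np.cos(-.205),np.sin(-.205),0]);uy=np.array([-ux[1],ux[0],0]);C=np.array([.512,.3857,0])
f=lambda P:np.array([(P-C)@ux,(P-C)@uy,P[2]]).round(4)
P,e=tri(cw,(195.5,193),cs,(445.3,147.5));print("ball",P.round(4),e.round(4),f(P))
P,e=tri(cw,(141.5,144.5),cs,(473,155.2));print("paddle",P.round(4),e.round(4),f(P))
P,e=tri(cw,(215.5,141),cs,(445,183));print("hinge",P.round(4),e.round(4),f(P))
a,b=np.load("pics/s14.npy"),np.load("pics/s15.npy")
for n,i in(("push",a),("now",b)):
    g=cv2.cvtColor(i,cv2.COLOR_RGB2GRAY)[130:196:2,428:490]
    print(n);print("\n".join("".join("#" if v<45 else "+" if v<80 else "." for v in r) for r in g))
```

```text
ball [0.4571 0.4001 0.1543] 0.0014 [-0.0567  0.0029  0.1543]
paddle [0.5237 0.4343 0.1744] 0.0028 [0.0016 0.0499 0.1744]
hinge [0.513  0.3874 0.0742] 0.0017 [0.0007 0.0018 0.0742]
push
.+#########............++++++++##################++...........
..+########+++++++++++++#+++++##################+.............
...+#####+..............#############++++++++.................
....+###+..............+###########+..........................
.....+#++..............###########+...........................
......................+##########+............................
......................##########+.............................
.............+#################+..............................
............+#################+...............................
............+################+................................
.............########++#####+.................................
...............+##+....+###...................................
................+...........................+.................
................+..........................+++................
................+................
[... 2546 characters left out ...]
.......
................+.............+############+..................
................+..............#############+.................
................+...+++++.......#++++#######+.................
.......#+++.....+..+++++++......+#+.++#######+................
......+#+++++..........++++......++++########+................
......#+++++++.....++++####+......++#####+###+................
.......#+####+.......#####+.........+########+................
........#####.........+###...........+#######+................
.........###+.........................+######+................
.......................................+#####.................
........................................+###+.................
```

The finger ended up beyond the ball without moving it. I'll retry in small steps, with force and scene checks and a slightly corrected lateral offset.

Request:
send_rows --pt "-0.3 -1 0.1 0 0 0 0" --pt "-0.3 -1 0.1 0 0 0 0" --pt "-0.3 -1 0.1 0 0 0 0" --pt "-0.3 -1 0.1 0 0 0 0"

```text
clock: 58.05
position: [0.4216, 0.4098, 0.2978]
tcp_rot: [0.995, -0.1, 0.002, 0.002]
ft_force: [0.6, -1.3, -0.6]
grip_width: 0.003
finger_force: 0.0
```

```bash
cat >> h.py <<'E'
def uvw(p): 
    d=np.array(p)-[.512,.3857,0]; return np.array([d[0]*.979-d[1]*.2036,d[0]*.2036+d[1]*.979,d[2]]).round(4)
def W(u,v,z): return [.512+u*.979+v*.2036,.3857-u*.2036+v*.979,z]
E
python3 -c "
from h import *
go(W(-.095,.002,.29),Rt(0,-.205))
cs=get_calibration('scene');T=np.linalg.inv(cs['pose'])
for p in ([.4904,.3903,.15],W(-.0565,0,.1575),W(-.0565,.002,.1425)):
  print(cv2.projectPoints(np.array([p]),cv2.Rodrigues(T[:3,:3])[0],T[:3,3],cs['intrinsics'],cs['dist'])[0].ravel())"
```

```text
at [0.4216 0.4098 0.2978] qpos [ 0.66  0.35  1.5  -0.01  1.3   2.43] ft [ 0.6 -1.3 -0.6] w 0.003 t 58.0
row [-0.011  0.021  0.052] [ 0.0006 -0.0008  0.0008]
[448.40509079 157.76733178]
[444.34352932 146.82423351]
[443.60661582 150.81339291]
```

Request:
send_rows --pt "-0.011 0.021 0.3 0 0 0 0" --pt "-0.011 0.021 0.6 0 0 0 0" --pt "-0.011 0.021 0.98 0 0 0 0" --pt "-0.011 0.021 0.98 0 0 0 0" --pt "-0.011 0.021 0.98 0 0 0 0"

```text
clock: 58.55
position: [0.4217, 0.4017, 0.1524]
tcp_rot: [0.995, -0.102, 0.003, 0.002]
ft_force: [0.8, 0.3, 0.7]
grip_width: 0.006
finger_force: 0.0
```

Request:
send_rows --pt "0.05 0 0 0 0 0 0" --pt "0.1 0 0 0 0 0 0" --pt "0.1 0 0 0 0 0 0"

```text
clock: 58.85
position: [0.4384, 0.3984, 0.1547]
tcp_rot: [0.995, -0.103, 0.005, 0.001]
ft_force: [-0.2, 0.0, -0.8]
grip_width: 0.004
finger_force: 0.0
```

Request:
send_rows --pt "0.03 0 0 0 0 0 0" --pt "0.06 0 0 0 0 0 0" --pt "0.06 0 0 0 0 0 0"

```text
clock: 59.15
position: [0.4461, 0.3962, 0.1533]
tcp_rot: [0.995, -0.103, 0.004, 0.002]
ft_force: [0.0, -0.4, 0.0]
grip_width: 0.004
finger_force: 0.0
```

```bash
cat >> h.py <<'E'
def asc():
    o=observe();print(uvw(o["position"]),"ft",o["ft_force"].round(1),"t",round(o["clock"],1))
    g=cv2.cvtColor(snapshot("scene"),cv2.COLOR_RGB2GRAY)[130:188:2,428:490]
    print("\n".join("".join("#" if v<45 else "+" if v<80 else "." for v in r) for r in g))
E
python3 -c "
from h import *
asc()"
```

```text
[-0.0666 -0.0031  0.1533] ft [ 0.  -0.4  0. ] t 59.1
...............#########+.....................................
..............+########+......................................
..............+#######+.......................................
..............+######+........................................
...............+####+.........................................
................+##+..........................................
................+++...........................................
.............+#######.........................................
............+#########+.......................................
............+#########........................................
............+########+........................................
...............+##+...........................................
................+...........................+.................
................+..........................+#+................
................+.........................+###+...............
................+.........................+##++...............
................+.........................+#+.................
................+...............++###++..++...................
................+.............+########+#+....................
...............++............+###########+....................
..+++++++++++++++............#####+#######+...................
................+............########+#####+..................
................+.............+############+..................
................+..............+######+#####+.................
................+....++++.......++++########+.................
.......#+++.....+..+++++++......+++.+#######++................
......+#+++++..........++++......+#+++##+####+................
......#+++++++.....++++####+......++####+####+................
.......#+#####.......+####+.........+#######++................
```

Request:
send_rows --pt "0.03 -0.02 0 0 0 0 0" --pt "0.06 -0.03 0.02 0 0 0 0" --pt "0.06 -0.03 0.02 0 0 0 0"

```text
clock: 59.5
position: [0.4557, 0.399, 0.1496]
tcp_rot: [0.995, -0.103, 0.003, 0.002]
ft_force: [-0.1, -0.5, -0.3]
grip_width: 0.005
finger_force: 0.0
```

```bash
python3 -c "
from h import *
asc()" | head -14
```

```text
[-0.0578  0.0015  0.1496] ft [-0.1 -0.5 -0.3] t 59.5
..................###########.................................
.................+##########..................................
.................+#########...................................
.................#########....................................
................+########.....................................
.................+######......................................
................+#####+.......................................
.............+#######+........................................
............+#########........................................
............+#########........................................
.............########+........................................
...............+##+...........................................
................+...........................+.................
```

Request:
send_rows --pt "0.03 0 0 0 0 0 0" --pt "0.06 0 0 0 0 0 0" --pt "0.06 0 0 0 0 0 0"

```text
clock: 59.85
position: [0.4647, 0.397, 0.1502]
tcp_rot: [0.995, -0.103, 0.004, 0.002]
ft_force: [-0.6, 0.4, 0.1]
grip_width: 0.006
finger_force: 0.0
```

```bash
python3 -c "
from h import *
asc()" | head -14
```

```text
[-0.0486  0.0014  0.1502] ft [-0.6  0.4  0.1] t 59.9
.+##+...............###########+..............................
...................+##########+...............................
...................##########+................................
..................+#########+.................................
..................+########+..................................
..................+#######+...................................
.................+#######+....................................
.............+##########......................................
............+##########.......................................
............+#########........................................
.............########+........................................
...............+##+...........................................
................+...........................+.................
```

```bash
python3 -c "
from h import *
cw=get_calibration('wrist');T=np.linalg.inv(cw['pose']);cs=get_calibration('scene');S=np.linalg.inv(cs['pose'])
pr=lambda c,T,p:cv2.projectPoints(np.array([p],float),cv2.Rodrigues(T[:3,:3])[0],T[:3,3],c['intrinsics'],c['dist'])[0].ravel().round(1)
o=observe();print('tcp',pr(cw,T,o['position']),pr(cs,S,o['position']),'ball',pr(cw,T,W(-.0565,0,.1575)),pr(cs,S,W(-.0565,0,.1575)))
w=snapshot('wrist');np.save('pics/w16.npy',w);g=cv2.cvtColor(w,cv2.COLOR_RGB2GRAY)[150:345:4,240:410:2]
print('\n'.join(''.join(' .:-=+*#@'[min(8,int(v)//28)] for v in r) for r in g))"
```

```text
tcp [322.8 227.2] [445.1 150.7] ball [324.9 241.9] [444.3 146.8]
...........--:.***********=:::::::=====----::=====-:::::::+***********+=+++++++++++++
...........::: ************::::::: ****=-=-::+***# :::::::************+-+++++++++++++
.....  .....***************::::::: ****==---:+***#.::::::.************+-+++++++++++++
...... .....***************.::::::-****=-=--:=****:::::::.************+=+++++++++++++
.:::..  ....***************************=----:=************************+-+++++++++++++
+---.   ....***************************===--::************************+-+++++++++++++
+---.    ...=**************************-----:-************************+=+++++++++++++
+=--:..  ...-**************************-=---:.************************+=+++++++++++++
++---. .....:**************************-=---:.************************+++++++++++++++
+*=--....... **************************-==--:.************************=*+++++++++++++
+++---...... **************************-=---::************************=++++++++++++++
++++:-...... **************************--=--::************************=++++++++++++++
+++
[... 2478 characters left out ...]
............
....................................... *+........:.:...:.............:......:..::...
.                 .  .          .  .     . .              ...      .           . .   
        .          .  .          .                         .   .    .                
     .        .  .   .     .        .               .    .  . .  .   . ...           
                                 .  .  .   .  .    .    .       .          .         
          .     . .                 .   ..    .  .  .              .          .      
       .           .   . .       .        .      .      ...   .  .       .           
   .     .       .  . ..    .             .      ..          . .     ..           . .
```

Request:
send_rows --pt "-0.04 0 0 0 0 0 0" --pt "-0.08 0 0 0 0 0 0" --pt "-0.16 0 0 0 0 0 0" --pt "-0.25 0 0 0 0 0 0" --pt "-0.3 0 0 0 0 0 0"

```text
clock: 60.45
position: [0.4183, 0.4066, 0.15]
tcp_rot: [0.995, -0.102, 0.003, 0.002]
ft_force: [0.7, -0.4, 0.3]
grip_width: 0.006
finger_force: 0.0
```

Request:
send_rows --pt "0 0 0.1 0 0 0 0" --pt "0 0 0.16 0 0 0 0" --pt "0 0 0.16 0 0 0 0"

```text
clock: 60.75
position: [0.4194, 0.4059, 0.1248]
tcp_rot: [0.995, -0.102, 0.003, 0.002]
ft_force: [-0.5, 0.2, -0.0]
grip_width: 0.006
finger_force: 0.0
```

Request:
send_rows --pt "0.04 0 0 0 0 0 0" --pt "0.08 0 0 0 0 0 0" --pt "0.12 0 0 0 0 0 0" --pt "0.14 0 0 0 0 0 0"

```text
clock: 61.15
position: [0.4409, 0.4019, 0.1267]
tcp_rot: [0.995, -0.103, 0.003, 0.001]
ft_force: [-5.8, 0.3, 4.1]
grip_width: 0.007
finger_force: 3.2
```

Request:
send_rows --pt "0.03 0 0 0 0 0 0" --pt "0.06 0 0 0 0 0 0" --pt "0.06 0 0 0 0 0 0"

```text
clock: 61.45
position: [0.4502, 0.4, 0.1266]
tcp_rot: [0.995, -0.103, 0.004, 0.001]
ft_force: [-1.6, 0.5, 1.2]
grip_width: 0.004
finger_force: 0.5
```

```bash
python3 -c "
from h import *
asc()" | head -14
```

```text
[-0.0634  0.0014  0.1266] ft [-1.6  0.5  1.2] t 61.5
##+............+##############+#++++++........................
#..............+###########...................................
+..............+##########....................................
..............+##########.....................................
..............+#########......................................
..............+########.......................................
..............########........................................
.............+########+.......................................
..............+#########+.....................................
...............+#########+....................................
...............+#########+....................................
................+########.....................................
..................+##++.....................+.................
```

Contact at the lower height, and the ball is moving. Keep pushing in steps.

Request:
send_rows --pt "0.05 0 0 0 0 0 0" --pt "0.1 0 0 0 0 0 0" --pt "0.14 0 0 0 0 0 0" --pt "0.18 0 0 0 0 0 0" --pt "0.18 0 0 0 0 0 0"

```text
clock: 62.0
position: [0.477, 0.3943, 0.1261]
tcp_rot: [0.995, -0.103, 0.004, 0.002]
ft_force: [-0.8, -0.1, -0.2]
grip_width: 0.009
finger_force: 0.0
```

Request:
send_rows --pt "0.04 0 0 0 0 0 0" --pt "0.06 0 0 0 0 0 0" --pt "0.06 0 0 0 0 0 0"

```text
clock: 62.3
position: [0.4853, 0.3926, 0.1263]
tcp_rot: [0.995, -0.103, 0.004, 0.002]
ft_force: [0.2, -0.2, -0.2]
grip_width: 0.003
finger_force: 0.0
```

```bash
python3 -c "
from h import *
asc()
cs=get_calibration('scene');S=np.linalg.inv(cs['pose'])
pr=lambda c,T,p:cv2.projectPoints(np.array([p],float),cv2.Rodrigues(T[:3,:3])[0],T[:3,3],c['intrinsics'],c['dist'])[0].ravel().round(1)
for a in (0,.2,.4,.5,.6,.64,.7,.8,1.0): print(a,pr(cs,S,W(.1*np.sin(a-.6),0,.075+.1*np.cos(a-.6))))"
```

```text
[-0.0275  0.0013  0.1263] ft [ 0.2 -0.2 -0.2] t 62.3
######++##############################+#+##+.............#####
#############+....+#######++################+............+++++
#########+++.......+#####++#########+#########++++++++++++++++
########...........+++++++++#################++..............+
########++++++++++++++#++++#################+.................
+######+.............#############++++++++....................
.+####..............+###########+.............................
..+##+..............+##########...............................
...................+##########................................
...................+#########.................................
...................#########..................................
..................+#########++................................
..................+############+............+.................
....................+###########...........+++................
.....................+#########+..........+###+...............
......................+########...........+##++...............
.......................+##++...........
[... 240 characters left out ...]
..#############+...................
....................++.......#######+######+..................
...................++.........####+#+######+..................
..................+++..........#############+.................
..................+++++++.......+++++#######+.................
.......+#++......+++++++++......+++.++######++................
......+#+++++...+++....++++......++++########+................
......#+++++++......+++####+......++#########+................
.......#+####+.......#####+.........+##+##++++................
0 [444.4 146.8]
0.2 [447.7 148.7]
0.4 [451.1 152. ]
0.5 [452.7 154.3]
0.6 [454.2 156.8]
0.64 [454.8 157.9]
0.7 [455.6 159.7]
0.8 [457.  162.9]
1.0 [459.2 169.9]
```

The ball is at about (454.5,157), which corresponds to roughly 0.62 rad. I'll back away and measure.

Request:
send_rows --pt "-0.15 0 0 0 0 0 0" --pt "-0.3 0 -0.1 0 0 0 0" --pt "-0.35 0 -0.4 0 0 0 0" --pt "-0.35 0 -0.75 0 0 0 0" --pt "-0.35 0 -1 0 0 0 0"

```text
clock: 62.85
position: [0.4322, 0.4043, 0.2788]
tcp_rot: [0.995, -0.102, 0.004, 0.001]
ft_force: [-0.8, 0.7, -0.5]
grip_width: 0.004
finger_force: 0.0
```

Request:
send_rows --pt "0.2 1 -0.3 0 0 0 0" --pt "0.2 1 -0.3 0 0 0 0" --pt "0.2 1 -0.3 0 0 0 0" --pt "0.2 1 -0.3 0 0 0 0" --pt "0.2 1 -0.3 0 0 0 0"

```text
clock: 63.35
position: [0.4312, 0.2502, 0.3223]
tcp_rot: [0.995, -0.104, 0.004, 0.001]
ft_force: [-0.1, 0.9, -0.2]
grip_width: 0.004
finger_force: 0.0
```

Run:
```python
from h import *
o=observe();print(o["position"])
cw=get_calibration("wrist");T=np.linalg.inv(cw["pose"]);cs=get_calibration("scene");S=np.linalg.inv(cs["pose"])
w=snapshot("wrist");s=snapshot("scene");np.save("pics/w17.npy",w)
pr=lambda c,T,p:cv2.projectPoints(np.array([p],float),cv2.Rodrigues(T[:3,:3])[0],T[:3,3],c["intrinsics"],c["dist"])[0].ravel().round(1)
for a in(.5,.6,.64,.7,.8):
    B=W(.1*np.sin(a-.6),0,.075+.1*np.cos(a-.6)); Q=W(.1*np.sin(a-.6),.051,.075+.1*np.cos(a-.6)); M=W(.09*np.sin(a-.6),.051,.075+.09*np.cos(a-.6))
    print(a,"ball w",pr(cw,T,B),"s",pr(cs,S,B),"ptr90 w",pr(cw,T,M),"s",pr(cs,S,M))
def dark(im,box,th):
    x0,y0,x1,y1=box;g=cv2.GaussianBlur(cv2.cvtColor(im,cv2.COLOR_RGB2GRAY),(3,3),0)
    m=(g[y0:y1,x0:x1]<th).astype(np.uint8);n,l,st,c=cv2.connectedComponentsWithStats(m)
    for i in range(1,n):
        if st[i][4]>20:print("  dark",(c[i]+[x0,y0]).round(1),st[i][2:])
p=pr(cw,T,W(0,0,.175)).astype(int)
print("wrist");dark(w,(p[0]-40,p[1]-35,p[0]+45,p[1]+40),35)
print("scene");dark(s,(440,140,475,200),40)
G=((45,90,30),(90,255,255))
print("green w",[(b[0],b[1]) for b in blobs(w,*G,amin=20) if b[1]<900],"s",[(b[0],b[1]) for b in blobs(s,*G,box=(440,140,490,200),amin=3)])
g=cv2.cvtColor(w,cv2.COLOR_RGB2GRAY)[p[1]-40:p[1]+44:3,p[0]-90:p[0]+50:2]
print("origin",p-[90,40]);print("\n".join("".join(" .:-=+*#@"[min(8,int(v)//28)] for v in r) for r in g))
```

```text
[0.43122247 0.25024442 0.32233493]
0.5 ball w [188.2 149.9] s [452.7 154.3] ptr90 w [147.9 148.7] s [470.  155.2]
0.6 ball w [187.2 140.7] s [454.2 156.8] ptr90 w [146.7 140.8] s [471.4 157.5]
0.64 ball w [186.8 137. ] s [454.8 157.9] ptr90 w [146.4 137.6] s [472.  158.5]
0.7 ball w [186.5 131.5] s [455.6 159.7] ptr90 w [146.  132.7] s [472.8 160.1]
0.8 ball w [186.2 122.2] s [457.  162.9] ptr90 w [145.7 124.7] s [474.  162.9]
wrist
  dark [164.8 119.5] [ 7  8 26]
  dark [163.6 125.5] [ 7  6 24]
  dark [187.2 141.7] [ 28  25 523]
  dark [166.7 151.5] [ 6  6 24]
  dark [169.1 157.2] [ 5  7 24]
scene
  dark [454.2 157. ] [ 9  9 64]
  dark [466.3 174.5] [ 13  26 120]
green w [(array([150.6, 139. ]), np.int32(294))] s [(array([472.3, 157.9]), np.int32(26)), (array([466.8, 169.5]), np.int32(19)), (array([462.4, 180.4]), np.int32(21))]
origin [ 97 100]
+++++++++++++++++++++++++++++++++++---:+******************************
+++++++++++++++++++++++++++++++++=:......=****************************
++++++++++++++++++++++++++*+++++-:.......-****************************
+++++++++++++++++++++*+*++++
[... 1046 characters left out ...]
+++++++++++++++++++++++-. .. .....     .#********************
+++++++++++++++++++++++++++++++*--.. .......#*************************
++++++++++++++++++++++++++*++++++-:  .......+*************************
++++++++++++++++++++++++++++*+++++-.........-*************************
++++++*+++++*+++++++++++*++++++++*=-........ #************************
++++++++++++++++++++++++++++++++++++:....... #************************
++++++++++++++++++++*+++++++++*+++++*-......-*************************
+++++++*++++++++++++++++++++++++++++++***##***************#***#*******
++++++++++++++++++++++++++*+*+++++++++++***************=--------:----:
++++++++++++++++++++++++++++++++++*++*++***************+--------------
```

The lever is at about 0.59 and the pointer at about 0.62–0.64. That is within tolerance, but I'll nudge it about 4 mm further for margin.

Request:
send_rows --pt "-0.2 -1 0.3 0 0 0 0" --pt "-0.2 -1 0.3 0 0 0 0" --pt "-0.2 -1 0.3 0 0 0 0" --pt "-0.2 -1 0.3 0 0 0 0" --pt "-0.2 -1 0.3 0 0 0 0"

```text
clock: 63.95
position: [0.4313, 0.4062, 0.2739]
tcp_rot: [0.995, -0.101, 0.002, 0.003]
ft_force: [0.3, -1.1, -0.2]
grip_width: 0.002
finger_force: 0.0
```

```bash
python3 -c "
from h import *
go(W(-.075,.001,.13),Rt(0,-.205))"
```

```text
at [0.4313 0.4062 0.2739] qpos [ 0.65  0.37  1.52 -0.01  1.25  2.42] ft [ 0.3 -1.1 -0.2] w 0.002 t 64.0
row [0.049 0.013 0.959] [ 0.0008 -0.0008  0.0005]
```

Request:
send_rows --pt "0.02 0.013 0.3 0 0 0 0" --pt "0.02 0.013 0.6 0 0 0 0" --pt "0.02 0.013 0.95 0 0 0 0" --pt "0.02 0.013 0.95 0 0 0 0" --pt "0.02 0.013 0.95 0 0 0 0"

```text
clock: 64.45
position: [0.4362, 0.4007, 0.1343]
tcp_rot: [0.995, -0.103, 0.003, 0.002]
ft_force: [-0.3, 0.0, 0.7]
grip_width: 0.003
finger_force: 0.0
```

Request:
send_rows --pt "0.1 0 0 0 0 0 0" --pt "0.18 0 0 0 0 0 0" --pt "0.24 0 0 0 0 0 0" --pt "0.27 0 0 0 0 0 0" --pt "0.27 0 0 0 0 0 0"

```text
clock: 64.95
position: [0.4763, 0.3924, 0.1341]
tcp_rot: [0.995, -0.103, 0.004, 0.001]
ft_force: [0.0, 1.0, 1.2]
grip_width: 0.003
finger_force: 0.0
```

```bash
python3 -c "
from h import *
go(W(-.0235,.001,.128),Rt(0,-.205)); print(uvw(observe()['position']))"
```

```text
at [0.4763 0.3924 0.1341] qpos [ 0.59  0.54  1.64 -0.01  0.96  2.37] ft [0.  1.  1.2] w 0.003 t 65.0
row [ 0.085 -0.012  0.041] [ 0.0003 -0.0012 -0.0002]
[-0.0363 -0.0007  0.1341]
```

Request:
send_rows --pt "0.03 -0.01 0.04 0 0 0 0" --pt "0.055 -0.01 0.04 0 0 0 0" --pt "0.075 -0.01 0.04 0 0 0 0" --pt "0.085 -0.01 0.04 0 0 0 0" --pt "0.085 -0.01 0.04 0 0 0 0"

```text
clock: 65.45
position: [0.4883, 0.3916, 0.1278]
tcp_rot: [0.995, -0.102, 0.003, 0.002]
ft_force: [-0.7, 0.7, -0.6]
grip_width: 0.0
finger_force: 0.4
```

Request:
send_rows --pt "-0.15 0 0 0 0 0 0" --pt "-0.3 0 -0.1 0 0 0 0" --pt "-0.35 0 -0.4 0 0 0 0" --pt "-0.35 0 -0.75 0 0 0 0" --pt "-0.35 0 -1 0 0 0 0"

```text
clock: 65.95
position: [0.4358, 0.4031, 0.2806]
tcp_rot: [0.995, -0.102, 0.004, 0.001]
ft_force: [0.3, 0.5, 0.8]
grip_width: 0.007
finger_force: 0.0
```

Request:
send_rows --pt "0.2 1 -0.3 0 0 0 0" --pt "0.2 1 -0.3 0 0 0 0" --pt "0.2 1 -0.3 0 0 0 0" --pt "0.2 1 -0.3 0 0 0 0" --pt "0.2 1 -0.3 0 0 0 0"

```text
clock: 66.45
position: [0.4348, 0.2491, 0.3241]
tcp_rot: [0.995, -0.104, 0.005, 0.001]
ft_force: [0.4, 0.3, -0.4]
grip_width: 0.007
finger_force: 0.0
```

Run:
```python
from h import *
cw=get_calibration("wrist");T=np.linalg.inv(cw["pose"]);cs=get_calibration("scene");S=np.linalg.inv(cs["pose"])
w=snapshot("wrist");s=snapshot("scene");t=snapshot("top");ct=get_calibration("top")
pr=lambda c,T,p:cv2.projectPoints(np.array([p],float),cv2.Rodrigues(T[:3,:3])[0],T[:3,3],c["intrinsics"],c["dist"])[0].ravel().round(1)
for a in(.55,.6,.65,.7):
    B=W(.1*np.sin(a-.6),0,.075+.1*np.cos(a-.6)); M=W(.09*np.sin(a-.6),.051,.075+.09*np.cos(a-.6))
    print(a,"ball w",pr(cw,T,B),"s",pr(cs,S,B),"ptr90 w",pr(cw,T,M),"s",pr(cs,S,M))
def dark(im,box,th):
    x0,y0,x1,y1=box;g=cv2.GaussianBlur(cv2.cvtColor(im,cv2.COLOR_RGB2GRAY),(3,3),0)
    m=(g[y0:y1,x0:x1]<th).astype(np.uint8);n,l,st,c=cv2.connectedComponentsWithStats(m)
    for i in range(1,n):
        if st[i][4]>50:print("  dark",(c[i]+[x0,y0]).round(1),st[i][2:])
p=pr(cw,T,W(0,0,.175)).astype(int)
dark(w,(p[0]-40,p[1]-35,p[0]+45,p[1]+40),35);dark(s,(440,140,475,200),40)
G=((45,90,30),(90,255,255))
print("green w",[(b[0],b[1]) for b in blobs(w,*G,amin=20) if b[1]<900],"s",[(b[0],b[1]) for b in blobs(s,*G,box=(440,140,490,200),amin=3)])
for n,c in(("red",RED),("blu",BLU)):
    for b in sorted(blobs(t,*c,box=(255,130,445,205)),key=lambda b:b[0][0]):print(n,b[0],onz(ct,[b[0]],.107).round(4))
print(observe()["position"])
```

```text
0.55 ball w [188.3 148.6] s [453.4 155.5] ptr90 w [148.1 148. ] s [470.7 156.3]
0.6 ball w [187.8 144.1] s [454.2 156.8] ptr90 w [147.6 144. ] s [471.4 157.5]
0.65 ball w [187.4 139.5] s [454.9 158.2] ptr90 w [147.2 140. ] s [472.1 158.8]
0.7 ball w [187.1 134.9] s [455.6 159.7] ptr90 w [146.9 136. ] s [472.8 160.1]
  dark [187.7 142.2] [ 29  26 509]
  dark [454.8 157.9] [ 9  9 66]
  dark [466.6 172.2] [12 19 80]
green w [(array([151.5, 142.3]), np.int32(290))] s [(array([472.4, 157.7]), np.int32(25)), (array([466.7, 169.9]), np.int32(21)), (array([462.4, 180.3]), np.int32(20))]
red [303.8 169.2] [[0.5472 0.0504 0.107 ]]
red [334.5 166.3] [[ 0.5554 -0.049   0.107 ]]
red [362.5 165.8] [[ 0.556  -0.1398  0.107 ]]
red [391.9 166.1] [[ 0.554  -0.2354  0.107 ]]
red [418.5 161.1] [[ 0.5696 -0.3231  0.107 ]]
blu [277.3 164.1] [[0.565  0.1361 0.107 ]]
[0.43444856 0.25093454 0.32260241]
```

The lever is at about 0.62–0.64, in line with the pointer. All six bottles are standing and the robot is clear of everything, so I'm handing in.

```bash
python3 -c "
from bench import *
print(close_job())"
```

```text
the job is handed in; nothing more can be done
None
```

I handed the job in at about 66 s; the hand-in returned no verdict. By my last measurements, all five red-capped bottles and the blue-capped one stand on the green strip, the lever is within about 0.02 rad of the pointer, and the robot is touching nothing.

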